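# Load fragile jars into the UV chamber

### The job

Stand every amber glass jar upright on the floor of the steel loading tray, handling the glass gently: squeeze with less than 40 N per finger and set each jar down, never let it drop. When all the jars are in, press the pump of the white disinfectant mister beside the tray right down, with a light touch (less than 25 N), and let it spring back up. Only then draw the lock pin straight up out of the tray's tongue, hang it by its collar in the open notch of the bracket beside it, and slide the tray fully home into the chamber, leaving the other things on the bench where they are.

Things in the scene. Friction and masses are not known exactly. Their poses are not given: they have to be found in the camera images.
- port: fixed UV chamber. Origin: on the bench under the centre of the loading tray as pulled out at the start; z up, -y points into the chamber. White tunnel with clear roof, 240 mm wide along x, 112 mm high, from y=-0.13 to -0.46 m; opening 224 x 98 mm. The pin's bore (in a lock block under the tray's tongue) is at x=-0.035, y=0.144
- tray (a joint): slide of the steel loading tray: 0 = pulled out (as at the start, locked by the pin), 0.22 m = fully home in the chamber; it moves along the port's -y and stays where it is left; about 2 N moves it
- tray_in (a point): centre of the tray's inner floor (14 mm above the bench), moves with the tray; axes as the port's. The inside measures 200 mm along x and 230 mm along y, walls 5 mm thick and 41 mm high above this floor
- handle (a point): centre of the top of the tray's black upright handle: a block 32 mm along x, 14 mm along y, 56 mm tall (top 94 mm above the bench), outside the tray's +y wall; moves with the tray
- pin: steel lock pin, 87 mm: shank 12 mm diameter, 41 mm long, then a collar 36 mm diameter, 6 mm thick, then a black grip 24 mm diameter, 40 mm tall. Origin: centre of the shank's lower end, z up to the grip. It starts in the 16 mm square hole of the tray's tongue and lock block, collar lying on the tongue, 45 mm above the bench; it must rise 45 mm to come free
- collar (a point): centre of the underside of the pin's collar, 41 mm above the pin's origin
- notch (a point): middle of the side notch, on the top face (60 mm above the bench) of the bracket's fork, axes as the port's. A slot 16 mm wide (x) and 40 mm long (y), open above, below and to -y (towards the bore); fork 10 mm thick, prongs 18 mm wide. The shank hangs through it with the collar lying on both prongs
- mister: white disinfectant mister fixed on the bench beside the tray's far side, 60 mm diameter on a grey foot of 88 mm, origin: centre of its underside on the bench
- nozzle (a joint): pump cap of the mister: 0 = up, 0.014 m = right down; sprung, about 1.5 N to start and 6 N at the bottom, comes back by itself
- nozzle_top (a point): centre of the pump cap's flat top, 32 mm diameter, 118 mm above the bench when up; moves with the cap
- jar0: amber glass jar with black screw cap, 52 mm diameter, 70 mm tall (glass body 50 mm tall, cap 42 mm diameter above it), about 150 g, thin glass; origin: centre of its underside, z up. Absent in some runs
- jar1: amber glass jar with black screw cap, 52 mm diameter, 70 mm tall (glass body 50 mm tall, cap 42 mm diameter above it), about 150 g, thin glass; origin: centre of its underside, z up. Absent in some runs
- jar2: amber glass jar with black screw cap, 52 mm diameter, 70 mm tall (glass body 50 mm tall, cap 42 mm diameter above it), about 150 g, thin glass; origin: centre of its underside, z up. Absent in some runs
- jar3: amber glass jar with black screw cap, 52 mm diameter, 70 mm tall (glass body 50 mm tall, cap 42 mm diameter above it), about 150 g, thin glass; origin: centre of its underside, z up. Absent in some runs
- jar4: amber glass jar with black screw cap, 52 mm diameter, 70 mm tall (glass body 50 mm tall, cap 42 mm diameter above it), about 150 g, thin glass; origin: centre of its underside, z up. Absent in some runs
- tipbox: bystander: blue box of pipette tips 80 x 120 x 57 mm, origin centre of underside; leave alone
- calculator: bystander: grey calculator 75 x 130 x 14 mm lying flat, origin centre of underside; leave alone
- beaker: bystander: clear plastic beaker 72 mm diameter, 90 mm tall, origin centre of underside; leave alone
Things that resemble listed ones, but are neither listed nor needed, are in the scene too. Leave any green, red or yellow look-alike of the mister alone.

How it is judged:
On the way, in this order (a step that is already met when the one before it is completed fails the run):
1. every jar stands upright on the tray's floor and is let go (x of jar0 in the frame of tray_in between -0.085 and 0.085 m and y of jar0 in the frame of tray_in between -0.1 and 0.1 m and z of jar0 in the frame of tray_in between -0.006 and 0.008 m and angle between each of jar0, jar1, jar2, jar3, jar4's own z axis and vertical below 0.12 rad and contact force between each of jar0, jar1, jar2, jar3, jar4 and the fingers below 0.5 N and x of jar1 in the frame of tray_in between -0.085 and 0.085 m and y of jar1 in the frame of tray_in between -0.1 and 0.1 m and z of jar1 in the frame of tray_in between -0.006 and 0.008 m and x of jar2 in the frame of tray_in between -0.085 and 0.085 m and y of jar2 in the frame of tray_in between -0.1 and 0.1 m and z of jar2 in the frame of tray_in between -0.006 and 0.008 m and x of jar3 in the frame of tray_in between -0.085 and 0.085 m and y of jar3 in the frame of tray_in between -0.1 and 0.1 m and z of jar3 in the frame of tray_in between -0.006 and 0.008 m and x of jar4 in the frame of tray_in between -0.085 and 0.085 m and y of jar4 in the frame of tray_in between -0.1 and 0.1 m and z of jar4 in the frame of tray_in between -0.006 and 0.008 m), for 0.3 s.
2. the mister's pump is pressed right down (more than 9 mm) (value of joint nozzle above 0.009 m), for 0.05 s.
3. the pump is let back up (value of joint nozzle below 0.002 m), for 0.1 s.
4. the lock pin hangs by its collar in the side notch and is let go (x of collar in the frame of notch between -0.006 and 0.006 m and y of collar in the frame of notch between -0.019 and 0.016 m and z of collar in the frame of notch between -0.005 and 0.005 m and angle between pin's own z axis and vertical below 0.12 rad and contact force between pin and the fingers below 0.5 N), for 0.3 s.
5. the tray is fully home (value of joint tray above 0.208 m), for 0.2 s.
At the end, for the whole second after the job is handed in: every jar stands upright (within 0.12 rad) on the tray's floor inside its walls, the tray is home (joint above 0.208 m), the pin hangs upright in the notch with its collar on the fork (within 5 mm in height, 6 mm across, anywhere along the notch), the pump is up, and everything is let go and still (all of step 1 and all of step 4 and linear speed of each of jar0, jar1, jar2, jar3, jar4, pin below 0.02 m/s and value of joint tray above 0.208 m and value of joint nozzle below 0.002 m); the robot touches nothing.
It fails at once if a jar is squeezed with 40 N per finger or more (contact force between any of jar0, jar1, jar2, jar3, jar4 and the fingers above 80 N).
It fails at once if a jar is let go in the air (more than 20 mm above what it is to stand on) ((height (world z) of jar0 above 0.036 m and contact force between jar0 and the fingers below 0.02 N) or (height (world z) of jar1 above 0.036 m and contact force between jar1 and the fingers below 0.02 N) or (height (world z) of jar2 above 0.036 m and contact force between jar2 and the fingers below 0.02 N) or (height (world z) of jar3 above 0.036 m and contact force between jar3 and the fingers below 0.02 N) or (height (world z) of jar4 above 0.036 m and contact force between jar4 and the fingers below 0.02 N)).
It fails at once if the mister is pressed with more than 25 N (contact force between mister and anything else above 25 N).
It fails at once if another thing on the bench is shifted by more than 20 mm (distance of any of tipbox, calculator, beaker from where it was at the start of the episode above 0.02 m).
Of jar0, jar1, jar2, jar3, jar4 only 3 to 5 are there at a start; the rules pass over those that are not, and their reading is None.
At some moment in a run one of jar0, jar1, jar2, jar3, jar4 may be knocked a few centimetres aside while the robot is not near it.
It also fails if it takes over 210 s, if anything falls off the work surface, if the arm or the gripper's body presses on something with over 40 N, if the wrist force passes 120 N, or if a joint passes its speed limit or range.

### The arm

A 6-joint arm with a two-finger parallel gripper is mounted at the origin on the work surface. World frame = base frame: x ahead of the robot, y to its left, z up, the work surface at z = 0. Lengths are in m, angles in rad, forces in N, time in s.
With the tool pointing down it reaches from about 0.225 to 0.725 m from the base axis. Payload 3.1 kg.
Tool frame: the origin (TCP) lies at the centre of the arm's flange, where the gripper is bolted on; the fingertips stand 173 mm ahead of it and the grasp point (between the pads) lies 155 mm ahead of it; z points along the fingers, y is the line along which they close (so a half turn about z gives the same grasp; the last joint's range is limited). The gripper opens to 85 mm and grips with 20 to 120 N. Pads are 22 mm wide; open, the fingers measure 114 mm over their backs; the gripper's body (76 mm by 85 mm) begins 54 mm behind the grasp point. The pads swing forward as they close: fully open they stand 13 mm farther back than shut.
Start: joints at [-0.128, 0.048, 0.099, 1.622, 0, 1.443], TCP at [0.525, -0, 0.405] pointing down, gripper open.
Joint ranges: [-2.91, 2.91], [-0.99, 1.94], [-1.21, 1.42], [-2.12, 2.29], [-1.49, 1.47], [-3.14, 3.14]. Speed limits (rad/s): [2.79, 2.79, 3.14, 3.14, 3.14, 3.14].

### API

Orientations are given as a unit quaternion [x, y, z, w].
In Python, from rig import robot gives the robot as it stands.
- The arm moves only by the tool apply_moves, never from a script. Its argument "commands" is a list of rows, each an object of numbers: "x", "y", "z": the shift along the tool's x, y, z as a fraction of full scale; "ax", "ay", "az": the turn, a rotation vector about the tool's x, y, z as a fraction of full scale; "claw": the opening, from -1 (shut) to 1 (fully open). In form: [{"x": .., "y": .., "z": .., "ax": .., "ay": .., "az": .., "claw": ..}, ...]. A call has 1 to 5 rows; each row is the pose to reach, as a shift and turn from the pose commanded when the call began, along the tool's axes at that moment, turning the shorter way round; what a row does not reach only later rows make up. Full scale, the value 1, is 80 cm for a shift and 2 pi rad for a turn. A row lasts 1/8 s, in which the tool goes at most 62.5 mm and 10.7 degrees, less where a joint would pass 70% of its speed; a pose out of reach is approached as far as the arm can. A call with a number of a shift or a turn outside -1 to 1 is refused whole. A call with a gripper value outside its range is refused whole. The fingers move at their own pace and stop on an object; "newtons" is the grip in N (left out, the last holds). Time passes only in rows, so rows that repeat a pose let the fingers close. It gives the time, the measured TCP pose, the force, the opening and the grip force at its end, in the units of the state.
- robot.state(): the state, without advancing time (a new reading comes with each control period).
- robot.read_camera(name): name is "scene" or "side" or "wrist"; returns a dict with "image" (480x640x3 uint8, red, green, blue), "fx", "fy", "cx", "cy" (pixels), "view" (4x4, takes a point from world to camera coordinates); the wrist camera has in their place "mount" (4x4, takes a point from camera to tool coordinates, whose origin is the TCP and whose axes are the flange's). Camera axes: x right, y down, z forward; pixel columns grow to the right and rows downward; lengths in m; the calibration is good to about 2 mm. A picture is of the moment at which its call begins: read the wrist's pose just before it. There is no depth.
- robot.close_job(): hands the job in; it is judged then, once.
The state is a dict: "time_s": time; "qpos": joint angles; "joint_velocities": joint speeds; "effort": joint torques, N m; "ee_pos": TCP position; "tool_rot": TCP orientation; "contact_force": force on the tool from outside, world axes, zero at the start; "torque": the same for the moment, N m; "finger_gap": finger opening in m; "grasp_force": force on a finger pad.
Only numpy, scipy, OpenCV 4.12 (cv2) and the standard library are available. Lean on these libraries where they do the work, as an engineer would, in place of code of your own. Each camera call takes 0.05 s, during which the arm holds its last target. There are 200 camera calls.

## Working session

There is one attempt and no reset: what is moved stays moved. The work goes in short steps, Python scripts to look and compute and a tool call to move; the robot and the scene stay as the last step left them, time stands still between calls to the robot, and variables do not carry over. Pictures are saved under pics/ and viewed, at most 14 in all, crops included, and the job is handed in when it is done.

Besides the shell and the picture viewer there is one more tool, called as name(argument=value, ...) on one line, values as JSON. apply_moves: Moves the arm, as the interface text tells. Its arguments: {"type":"object","properties":{"commands":{"type":"array"},"newtons":{"type":"number"}},"required":["commands"]}

```bash
ls; mkdir -p pics; cat > h.py <<'E'
import numpy as np, cv2, json
from rig import robot
from scipy.spatial.transform import Rotation as R
def snap(n,f):
    s=robot.state(); c=robot.read_camera(n); cv2.imwrite('pics/'+f,c['image'][:,:,::-1].copy())
    d={k:np.array(v).tolist() for k,v in c.items() if k!='image'}
    d['ee']=np.array(s['ee_pos']).tolist(); d['q']=np.array(s['tool_rot']).tolist()
    json.dump(d,open('pics/'+f+'.json','w')); return c
def ray(f,u,v):
    d=json.load(open('pics/'+f+'.json'))
    if 'view' in d: T=np.linalg.inv(np.array(d['view']))
    else:
        A=np.eye(4);A[:3,:3]=R.from_quat(d['q']).as_matrix();A[:3,3]=d['ee'];T=A@np.array(d['mount'])
    r=T[:3,:3]@np.array([(u-d['cx'])/d['fx'],(v-d['cy'])/d['fy'],1]); return T[:3,3],r
def at(f,u,v,z):
    o,r=ray(f,u,v); return (o+r*(z-o[2])/r[2]).round(4)
def proj(f,p):
    d=json.load(open('pics/'+f+'.json'))
    if 'view' in d: V=np.array(d['view'])
    else:
        A=np.eye(4);A[:3,:3]=R.from_quat(d['q']).as_matrix();A[:3,3]=d['ee'];V=np.linalg.inv(A@np.array(d['mount']))
    c=V[:3,:3]@p+V[:3,3]; return (d['fx']*c[0]/c[2]+d['cx'],d['fy']*c[1]/c[2]+d['cy'])
E
python3 - <<'E'
from h import *
for n in('scene','side','wrist'): snap(n,n+'0.png')
print(robot.state()); print(open('pics/scene0.png.json').read(),open('pics/wrist0.png.json').read())
E
```

```text
pics
{'time_s': 0.15, 'qpos': array([-1.27772151e-01,  4.85901000e-02,  9.79649878e-02,  1.62201898e+00,
        1.55386881e-05,  1.44298756e+00]), 'joint_velocities': array([ 0.00209913, -0.00182501,  0.00556929,  0.00037561, -0.00017092,
        0.00027615]), 'effort': array([ 1.92174317e-03, -3.39259207e+01,  3.20423770e+01,  1.53483648e-02,
       -7.92531455e-05, -2.20000692e-05]), 'ee_pos': array([5.24838738e-01, 2.49516176e-05, 4.03784496e-01]), 'tool_rot': array([ 7.07093538e-01,  7.07119421e-01, -5.58550316e-04, -7.35960728e-04]), 'contact_force': array([0.32957808, 0.10179452, 0.27160668]), 'torque': array([ 0.0248437 , -0.02014305, -0.01533126]), 'grasp_force': 0.0, 'finger_gap': 0.08556111240409205}
{"fx": 487.02560409744814, "fy": 487.02560409744814, "cx": 324.29736340436295, "cy": 233.82523344891996, "view": [[-0.5696919878875142, 0.8217312420780362, -0.014450077150663083, 0.31490380318454525], [0.6716042915434605, 0.45533351605167866, -0.5844818771702183, -0.2869276251078643], [-0.47370741446295644, -0.34267937631684703, -0.8112780845862396, 1.6727292194329852], [0.0, 0.0, 0.0, 1.0]], "ee": [0.5247920513734499, 3.572370523224688e-05, 0.4035163636285099], "q": [0.7071013721207696, 0.7071112243603052, -0.0006965806679262578, -0.0009384582932010987]} {"fx": 372.2448528133215, "fy": 372.2448528133215, "cx": 325.5794261376947, "cy": 248.5632289012582, "mount": [[-0.0004913474435424511, -0.9644676002588544, -0.26420069384582473, 0.06576611735080223], [0.9999996624312522, -0.00029989382562702445, -0.0007649843624629268, 0.00011945455330397703], [0.0006585704754894111, -0.2642009805330383, 0.9644674220367992, 0.03136162095809225], [0.0, 0.0, 0.0, 1.0]], "ee": [0.5248100695229638, 1.6699226403690186e-05, 0.4036298132429567], "q": [0.7071186498881114, 0.7070940897944895, -0.0006652819169708859, -0.000848856930200296]}
```

View pics/scene0.png

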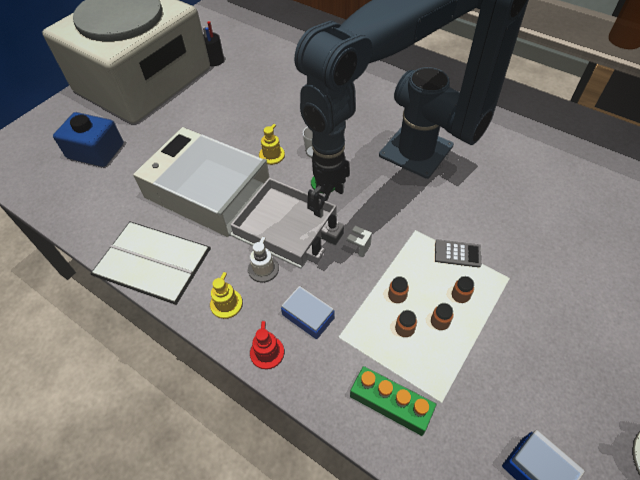

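View pics/side0.png

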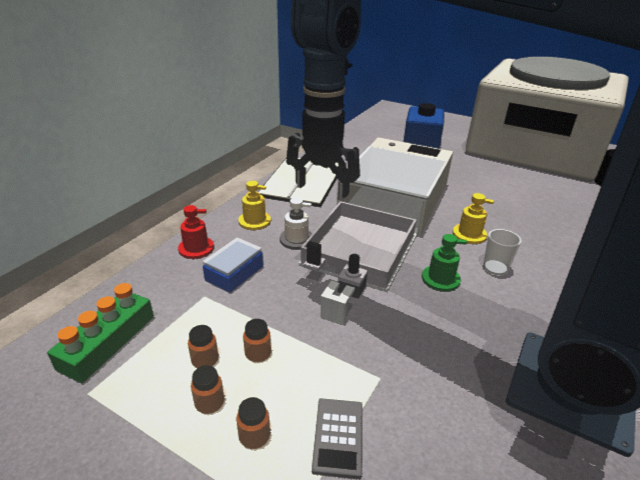

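View pics/wrist0.png

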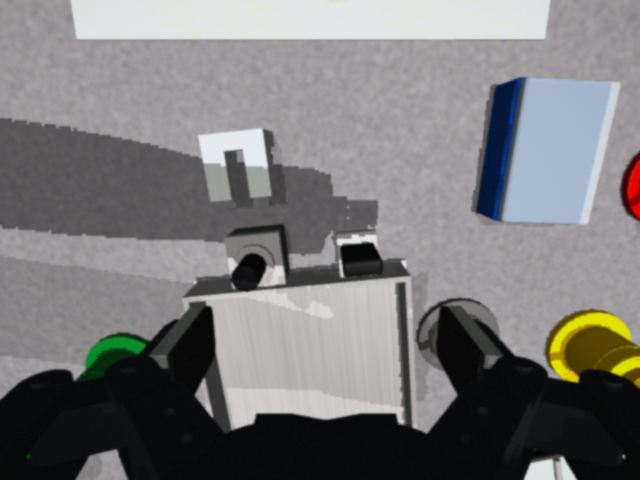

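The four amber jars with black caps are on the pale mat, with scene cap tops near (399,284), (463,284), (406,318) and (443,311). Things that could be mistaken for them or for the mister:
- **Jars:** the four orange-capped tubes in the green rack at scene (395,393).
- **Mister:** the yellow ones at (270,145) and (225,298), the red at (266,345) and the green at (315,183). The white one is at (262,260).

In the wrist view, the notch is near (237,172), the pin near (250,265), the handle near (360,257) and the white mister near (459,335).

```bash
python3 - <<'E'
from h import *
S=[(399,284),(463,284),(406,318),(443,311)];D=[(202,334),(257,327),(206,377),(252,409)]
for p in S: print('scene',at('scene0.png',*p,.07))
for p in D: print('side',at('side0.png',*p,.07))
w='wrist0.png'
for n,u,v,z in [('notch',236,175,.06),('slotTopL',225,152,.06),('slotBotR',247,197,.06),('notch TL',199,134,.06),('TR',264,129,.06),('BL',208,202,.06),('BR',271,196,.06),('handle',359,252,.094),('trayL',190,300,.055),('trayR',408,278,.055)]: print(n,at(w,u,v,z))
print('nozz scene',at('scene0.png',261,243,.118),'side',at('side0.png',297,205,.118))
im=cv2.imread('pics/'+w)[110:320,170:420]; 
im2=cv2.imread('pics/side0.png')[280:470,120:320]
a=cv2.resize(im,None,fx=2,fy=2,interpolation=2);b=cv2.resize(cv2.imread('pics/scene0.png')[230:340,230:480],None,fx=2.4,fy=2.4,interpolation=2)
c=np.zeros((600,800,3),np.uint8);c[:420,:500]=a;b=cv2.resize(im2,(300,285));c[:285,500:]=b
b=cv2.resize(cv2.imread('pics/side0.png')[190:250,275:325],(300,360))[:315];c[285:,500:]=b
cv2.imwrite('pics/crop1.png',c)
E
```

```text
scene [0.5317 0.2268 0.07  ]
scene [0.437  0.3658 0.07  ]
scene [0.6076 0.2901 0.07  ]
scene [0.5376 0.3581 0.07  ]
side [0.5968 0.2918 0.07  ]
side [0.5237 0.2256 0.07  ]
side [0.5266 0.3605 0.07  ]
side [0.4267 0.3696 0.07  ]
notch [0.45   0.0433 0.06  ]
slotTopL [0.4422 0.0617 0.06  ]
slotBotR [0.4581 0.0251 0.06  ]
notch TL [0.4224 0.0757 0.06  ]
TR [0.4747 0.0795 0.06  ]
BL [0.425  0.0209 0.06  ]
BR [0.4782 0.026  0.06  ]
handle [ 0.55   -0.0131  0.094 ]
trayL [ 0.3992 -0.0701  0.055 ]
trayR [ 0.5983 -0.0486  0.055 ]
nozz scene [ 0.6569 -0.1331  0.118 ] side [ 0.6541 -0.1154  0.118 ]
```

View pics/crop1.png

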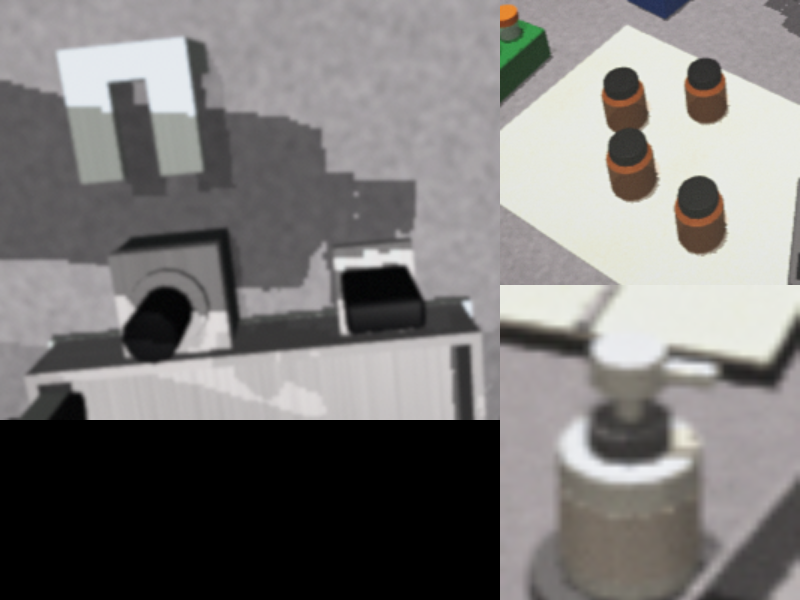

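The crop confirms the jars, the notch, the pin in its tongue and the white mister. I'll move back to look at the tray and pin area from above.

apply_moves(commands=[{"x":-0.16,"z":-0.07,"claw":1},{"x":-0.16,"z":-0.07,"claw":1},{"x":-0.16,"z":-0.07,"claw":1},{"x":-0.16,"z":-0.07,"claw":1},{"x":-0.16,"z":-0.07,"claw":1}], newtons=22)

```text
$.commands[0]: bad value
```

```bash
python3 - <<'E'
from h import *
print(robot.state()['ee_pos']);c=snap('wrist','w1.png')
im=c['image'][:,:,::-1][100:480,150:560]
cv2.imwrite('pics/w1c.png',cv2.resize(im,None,fx=1.55,fy=1.55,interpolation=2))
E
```

```text
[5.24838738e-01 2.49516176e-05 4.03784496e-01]
```

View pics/w1c.png

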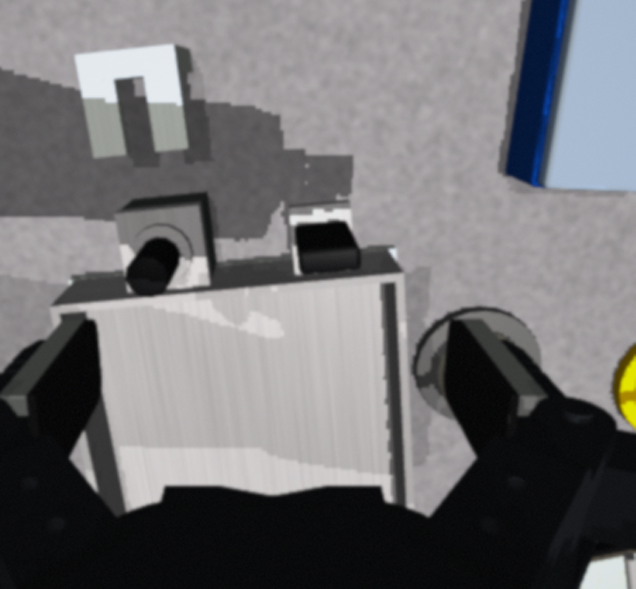

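apply_moves(commands=[{"x":0.08},{"x":0.16},{"x":0.24},{"x":0.31},{"x":0.38}])

```text
$.commands[0]: bad value
```

apply_moves(commands=[{"x":0.08,"y":-0.01},{"x":0.16,"y":-0.01},{"x":0.16,"y":-0.01},{"x":0.16,"y":-0.01}])

```text
$.commands[0]: bad value
```

```bash
python3 - <<'E'
from h import *
print(robot.state()['ee_pos']);c=snap('wrist','w2.png')
E
```

```text
[ 5.24875077e-01 -2.29707191e-06  4.03956779e-01]
```

View pics/w2.png

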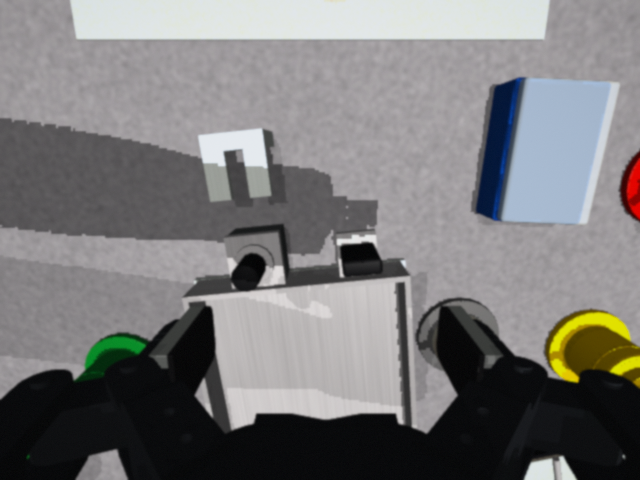

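All keys are required in each row, so nothing has moved yet. Going to the jars.

apply_moves(commands=[{"x":0.07,"y":0,"z":0,"ax":0,"ay":0,"az":0,"claw":1},{"x":0.14,"y":0,"z":0,"ax":0,"ay":0,"az":0,"claw":1},{"x":0.21,"y":0,"z":0,"ax":0,"ay":0,"az":0,"claw":1},{"x":0.28,"y":-0.01,"z":0,"ax":0,"ay":0,"az":0,"claw":1},{"x":0.35,"y":-0.01,"z":0,"ax":0,"ay":0,"az":0,"claw":1}], newtons=22)

```text
time_s: 0.88
ee_pos: [0.5164, 0.2818, 0.4048]
tool_rot: [0.707, 0.707, 0.0, 0.0]
contact_force: [0.6, 0.1, 0.2]
finger_gap: 0.0853
grasp_force: 0.0
```

apply_moves(commands=[{"x":0.02,"y":0,"z":0,"ax":0,"ay":0,"az":0,"claw":1},{"x":0.02,"y":0,"z":0,"ax":0,"ay":0,"az":0,"claw":1},{"x":0.02,"y":0,"z":0,"ax":0,"ay":0,"az":0,"claw":1}])

```text
time_s: 1.25
ee_pos: [0.5173, 0.2948, 0.4047]
tool_rot: [0.708, 0.707, -0.0, 0.0]
contact_force: [0.4, -0.5, 0.6]
finger_gap: 0.0857
grasp_force: 0.0
```

```bash
python3 - <<'E'
from h import *
s=robot.state();print(s['ee_pos'],s['time_s']);c=snap('wrist','w3.png')
w='wrist0.png'
for n,u,v in [('rimL',185.5,298.7),('rimR',408,277.4),('rimRbot',411,424)]: print(n,at(w,u,v,.055))
E
```

```text
[0.51726372 0.29476838 0.40471218] 1.25
rimL [ 0.3952 -0.0688  0.055 ]
rimR [ 0.5983 -0.048   0.055 ]
rimRbot [ 0.6104 -0.2054  0.055 ]
```

View pics/w3.png

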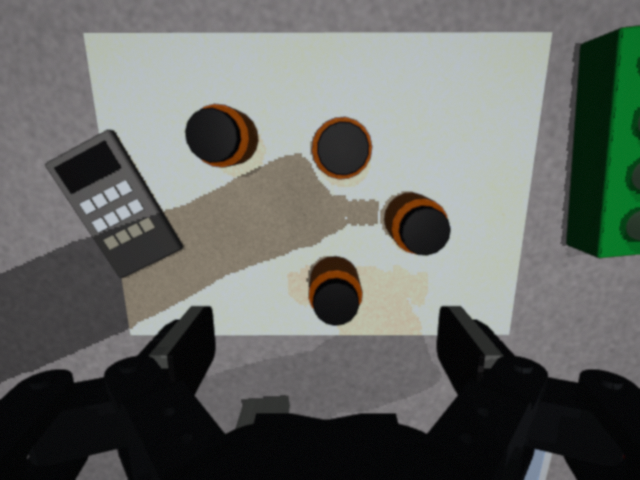

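The wrist view shows the four jars with cap centres at (214,136), (343,148), (424,231) and (336,301). The calculator is at (110,200).

```bash
python3 - <<'E'
from h import *
for u,v in [(214,136),(343,148),(424,231),(336,301)]: print(at('w3.png',u,v,.07))
# two-view fit of port pose using pin/tray in scene via projections
th=np.radians(5.8)
for th in np.radians([5.,6.,7.]):
  a=np.array([np.cos(th),np.sin(th)]);b=np.array([-np.sin(th),np.cos(th)])
  L=np.array([.3952,-.0688]);Rr=np.array([.5983,-.048])
  print(np.degrees(th),'origin',(L+Rr)/2-.12*b, 'bore',(L+Rr)/2+.024*b-.035*a)
import cv2
c=np.zeros((600,800,3),np.uint8)
a=cv2.resize(cv2.imread('pics/scene0.png')[165:275,215:365],(800,587),interpolation=2);c[:587]=a
cv2.imwrite('pics/crop2.png',c)
E
```

```text
[0.4302 0.3684 0.07  ]
[0.5309 0.3591 0.07  ]
[0.5992 0.2922 0.07  ]
[0.5261 0.2293 0.07  ]
5.0 origin [ 0.50720869 -0.17794336] bore [ 0.45979145 -0.03754178]
6.000000000000001 origin [ 0.50929342 -0.17774263] bore [ 0.45943305 -0.03818997]
7.0 origin [ 0.51137432 -0.17750554] bore [ 0.45908602 -0.03884432]
```

View pics/crop2.png

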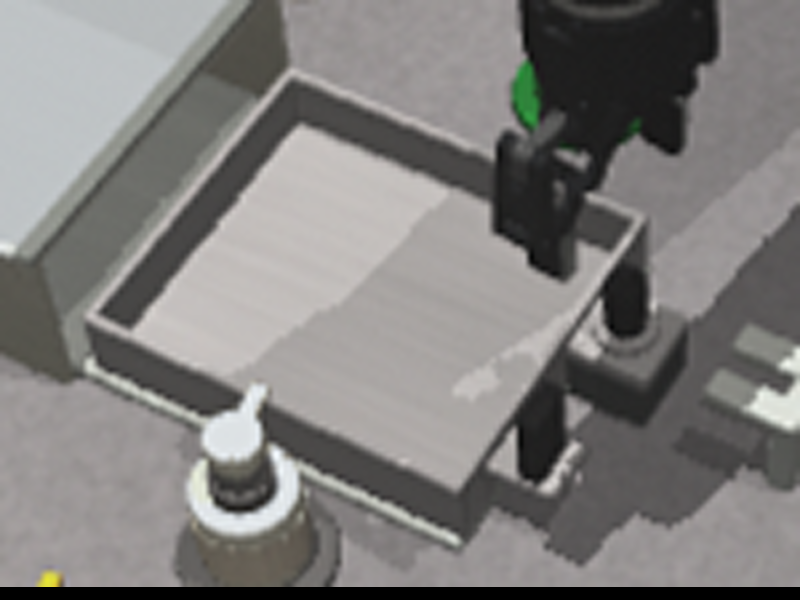

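The crop shows the tray's outer rim corners at crop (292,72), (648,215), (462,490) and (88,320). The white mister's cap top is at (233,435). I'll fit the port pose from these.

```bash
cat >> h.py <<'E'
def W(port,p):
    x,y,t=port; return np.array([x+np.cos(t)*p[0]-np.sin(t)*p[1],y+np.sin(t)*p[0]+np.cos(t)*p[1],p[2]])
E
python3 - <<'E'
from h import *
from scipy.optimize import least_squares
obs=[('scene0.png',215+u/5.3333,165+v/5.3333,p) for u,v,p in [(292,72,(-.105,-.12,.055)),(648,215,(-.105,.12,.055)),(462,490,(.105,.12,.055)),(88,320,(.105,-.12,.055))]]
obs+=[('wrist0.png',185.5,298.7,(-.105,.12,.055)),('wrist0.png',408,276,(.105,.12,.055))]
f=lambda q:np.concatenate([np.array(proj(o[0],W(q,o[3])))-o[1:3] for o in obs])
r=least_squares(f,[.51,-.178,.1]);q=r.x;print(q,np.degrees(q[2]),r.fun.round(1))
print('bore',W(q,(-.035,.144,.0)),'mister',at('scene0.png',215+233/5.333,165+435/5.333,.118),at('side0.png',275+630/6,190+(345-285)/6,.118))
for p in [(-.03,-.065,0),(.03,-.02,0),(-.03,.025,0),(.03,.07,0)]: print(W(q,p).round(4))
E
```

```text
[ 0.50944445 -0.17656239  0.10846403] 6.214531080888918 [-1.4 -1.2 -0.8 -0.4 -0.9 -0.3 -1.5 -0.6 -3.5 -0.2  3.  -0.8]
bore [ 0.45906192 -0.0371974   0.        ] mister [ 0.6695 -0.1309  0.118 ] [ 0.4955 -0.245   0.118 ]
[ 0.4867 -0.2444  0.    ]
[ 0.5414 -0.1932  0.    ]
[ 0.4769 -0.155   0.    ]
[ 0.5317 -0.1037  0.    ]
```

apply_moves(commands=[{"x":-0.075,"y":0.011,"z":0,"ax":0,"ay":0,"az":0,"claw":1},{"x":-0.082,"y":0.011,"z":0.05,"ax":0,"ay":0,"az":0,"claw":1},{"x":-0.082,"y":0.011,"z":0.12,"ax":0,"ay":0,"az":0,"claw":1},{"x":-0.082,"y":0.011,"z":0.19,"ax":0,"ay":0,"az":0,"claw":1},{"x":-0.082,"y":0.011,"z":0.19,"ax":0,"ay":0,"az":0,"claw":1}])

```text
time_s: 1.92
ee_pos: [0.5222, 0.2277, 0.2457]
tool_rot: [0.708, 0.706, -0.007, -0.004]
contact_force: [-0.3, -0.4, 0.4]
finger_gap: 0.0858
grasp_force: 0.0
```

```bash
python3 -c "
from h import *
s=robot.state();print(s['ee_pos'],s['time_s']);snap('scene','s1.png');snap('wrist','w4.png')
cv2.imwrite('pics/w4s.png',np.hstack([cv2.resize(cv2.imread('pics/'+f),(400,300)) for f in ('s1.png','w4.png')]))"
```

```text
[0.52223177 0.2277129  0.24573478] 1.925
```

View pics/w4s.png

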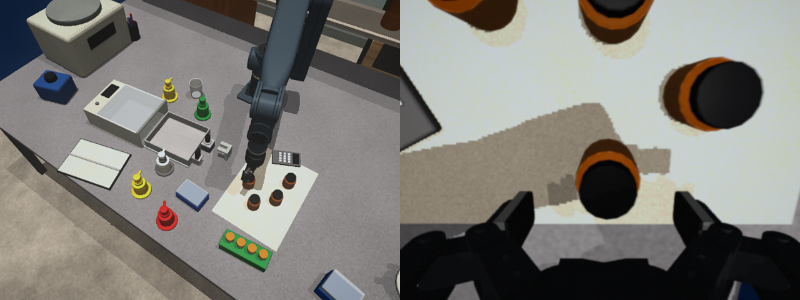

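The jar's cap is centred between the fingers at about wrist (333,304).

apply_moves(commands=[{"x":0,"y":0,"z":0,"ax":0,"ay":0,"az":0,"claw":1},{"x":0,"y":0,"z":0,"ax":0,"ay":0,"az":0,"claw":1},{"x":0,"y":0,"z":0,"ax":0,"ay":0,"az":0,"claw":1}])

```text
time_s: 2.4
ee_pos: [0.5266, 0.2307, 0.2548]
tool_rot: [0.707, 0.707, 0.002, 0.001]
contact_force: [-0.6, 0.6, -0.0]
finger_gap: 0.0853
grasp_force: 0.0
```

```bash
python3 -c "
from h import *
s=robot.state();print(s['ee_pos'],s['tool_rot'],s['qpos'],s['time_s']);print(at('w4.png',333,304,.07))"
```

```text
[0.52661785 0.23072511 0.25479135] [0.70706203 0.7071492  0.00159774 0.0008595 ] [ 2.96316554e-01  1.93540655e-01 -4.02678742e-02  1.33335932e+00
 -1.59598698e-05  1.86698957e+00] 2.4
[0.5265 0.2283 0.07  ]
```

apply_moves(commands=[{"x":-0.002,"y":0,"z":0.04,"ax":0,"ay":0,"az":0,"claw":1},{"x":-0.002,"y":0,"z":0.08,"ax":0,"ay":0,"az":0,"claw":1},{"x":-0.002,"y":0,"z":0.08,"ax":0,"ay":0,"az":0,"claw":1},{"x":-0.002,"y":0,"z":0.08,"ax":0,"ay":0,"az":0,"claw":0.3},{"x":-0.002,"y":0,"z":0.08,"ax":0,"ay":0,"az":0,"claw":0.0}], newtons=20)

```text
time_s: 3.02
ee_pos: [0.5267, 0.2292, 0.1909]
tool_rot: [0.707, 0.707, 0.002, 0.001]
contact_force: [-0.1, 1.4, 6.8]
finger_gap: 0.0514
grasp_force: 7.1
```

apply_moves(commands=[{"x":0,"y":0,"z":0,"ax":0,"ay":0,"az":0,"claw":-0.1},{"x":0,"y":0,"z":0,"ax":0,"ay":0,"az":0,"claw":-0.1},{"x":0,"y":0,"z":0,"ax":0,"ay":0,"az":0,"claw":-0.1},{"x":0,"y":0,"z":0,"ax":0,"ay":0,"az":0,"claw":-0.1}])

```text
time_s: 3.52
ee_pos: [0.5267, 0.2291, 0.191]
tool_rot: [0.707, 0.707, 0.002, 0.001]
contact_force: [-1.1, 0.2, 6.3]
finger_gap: 0.0515
grasp_force: 21.9
```

apply_moves(commands=[{"x":0,"y":0,"z":-0.04,"ax":0,"ay":0,"az":0,"claw":-0.1},{"x":0,"y":0,"z":-0.09,"ax":0,"ay":0,"az":0,"claw":-0.1},{"x":0,"y":0,"z":-0.15,"ax":0,"ay":0,"az":0,"claw":-0.1},{"x":-0.05,"y":0,"z":-0.16,"ax":0,"ay":0,"az":0,"claw":-0.1},{"x":-0.11,"y":0,"z":-0.16,"ax":0,"ay":0,"az":0,"claw":-0.1}])

```text
time_s: 4.15
ee_pos: [0.5261, 0.1406, 0.3183]
tool_rot: [0.706, 0.708, 0.001, 0.001]
contact_force: [0.3, -0.0, -3.1]
finger_gap: 0.052
grasp_force: 22.2
```

apply_moves(commands=[{"x":-0.06,"y":-0.01,"z":0,"ax":0,"ay":0,"az":0,"claw":-0.1},{"x":-0.12,"y":-0.02,"z":0,"ax":0,"ay":0,"az":0,"claw":-0.1},{"x":-0.18,"y":-0.03,"z":0,"ax":0,"ay":0,"az":0,"claw":-0.1},{"x":-0.24,"y":-0.04,"z":0,"ax":0,"ay":0,"az":0,"claw":-0.1},{"x":-0.3,"y":-0.05,"z":0,"ax":0,"ay":0,"az":0,"claw":-0.1}])

```text
time_s: 4.78
ee_pos: [0.4851, -0.1006, 0.3162]
tool_rot: [0.707, 0.707, -0.0, -0.0]
contact_force: [1.3, -0.4, -2.4]
finger_gap: 0.0513
grasp_force: 22.2
```

apply_moves(commands=[{"x":-0.06,"y":0,"z":0,"ax":0,"ay":0,"az":0,"claw":-0.1},{"x":-0.12,"y":0,"z":0,"ax":0,"ay":0,"az":0,"claw":-0.1},{"x":-0.17,"y":0,"z":0,"ax":0,"ay":0,"az":0,"claw":-0.1},{"x":-0.182,"y":0,"z":0,"ax":0,"ay":0,"az":0,"claw":-0.1},{"x":-0.182,"y":0,"z":0,"ax":0,"ay":0,"az":0,"claw":-0.1}])

```text
time_s: 5.4
ee_pos: [0.4855, -0.245, 0.3161]
tool_rot: [0.707, 0.707, 0.0, -0.001]
contact_force: [-0.5, 0.2, -2.3]
finger_gap: 0.0513
grasp_force: 22.1
```

apply_moves(commands=[{"x":0,"y":0,"z":0,"ax":0,"ay":0,"az":0,"claw":-0.1},{"x":0,"y":0,"z":0,"ax":0,"ay":0,"az":0,"claw":-0.1},{"x":0,"y":0,"z":0,"ax":0,"ay":0,"az":0,"claw":-0.1}])

```text
time_s: 5.78
ee_pos: [0.4859, -0.2439, 0.3168]
tool_rot: [0.707, 0.708, 0.0, 0.0]
contact_force: [-0.7, -0.8, -1.8]
finger_gap: 0.0512
grasp_force: 22.1
```

```bash
python3 -c "
from h import *
s=robot.state();print(s['ee_pos'],s['tool_rot'],s['time_s']);
for f in ('scene','side','wrist'):snap(f,f+'5.png')
a=cv2.imread('pics/scene5.png')[130:330,130:400];b=cv2.imread('pics/side5.png')[120:320,220:490]
cv2.imwrite('pics/v5.png',np.vstack([np.hstack([cv2.resize(a,(400,300)),cv2.resize(b,(400,300))]),np.hstack([cv2.resize(cv2.imread('pics/wrist5.png'),(400,300))]*2)]))"
```

```text
[ 0.48594801 -0.24394557  0.31679671] [7.06610414e-01 7.07602798e-01 5.29395360e-05 1.96996039e-07] 5.775
```

View pics/v5.png

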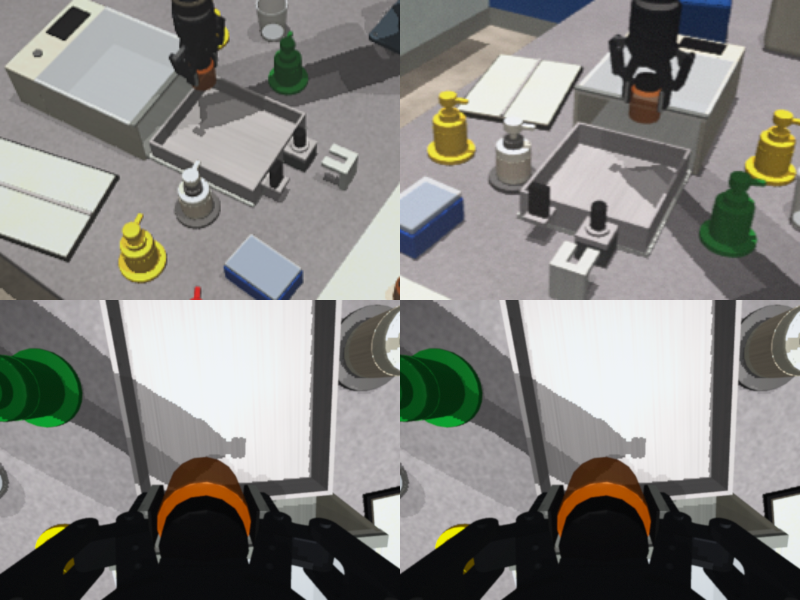

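The jar is held over the tray at its chamber end. The tray's chamber-end right rim corner is near wrist pixel (541,304). I'll check that against the model before lowering.

```bash
python3 -c "
from h import *
q=[.5094,-.1766,.1085]
print(proj('wrist5.png',W(q,(.105,-.12,.055))),proj('wrist5.png',W(q,(.1,-.115,.055))), at('wrist5.png',541,304,.055),W(q,(.105,-.12,.055)))
# amber blobs in w3
c=cv2.imread('pics/w3.png')
"
```

```text
(np.float64(535.113990205202), np.float64(310.1390340203516)) (np.float64(527.8621264385644), np.float64(304.03988117445573)) [ 0.63   -0.2801  0.055 ] [ 0.62677703 -0.2845242   0.055     ]
```

apply_moves(commands=[{"x":0,"y":0,"z":0.05,"ax":0,"ay":0,"az":0,"claw":-0.1},{"x":0,"y":0,"z":0.09,"ax":0,"ay":0,"az":0,"claw":-0.1},{"x":0,"y":0,"z":0.12,"ax":0,"ay":0,"az":0,"claw":-0.1},{"x":0,"y":0,"z":0.13,"ax":0,"ay":0,"az":0,"claw":-0.1},{"x":0,"y":0,"z":0.13,"ax":0,"ay":0,"az":0,"claw":-0.1}])

```text
time_s: 6.55
ee_pos: [0.4857, -0.2447, 0.2126]
tool_rot: [0.707, 0.707, -0.0, -0.0]
contact_force: [-0.1, 0.8, -0.6]
finger_gap: 0.0517
grasp_force: 22.1
```

apply_moves(commands=[{"x":0,"y":0,"z":0.004,"ax":0,"ay":0,"az":0,"claw":-0.1},{"x":0,"y":0,"z":0.008,"ax":0,"ay":0,"az":0,"claw":-0.1},{"x":0,"y":0,"z":0.0095,"ax":0,"ay":0,"az":0,"claw":-0.1},{"x":0,"y":0,"z":0.0095,"ax":0,"ay":0,"az":0,"claw":-0.1},{"x":0,"y":0,"z":0.0095,"ax":0,"ay":0,"az":0,"claw":-0.1}])

```text
time_s: 7.18
ee_pos: [0.4858, -0.2448, 0.2053]
tool_rot: [0.707, 0.707, 0.0, 0.0]
contact_force: [-0.1, -0.6, -1.9]
finger_gap: 0.0515
grasp_force: 22.1
```

apply_moves(commands=[{"x":0,"y":0,"z":0.001,"ax":0,"ay":0,"az":0,"claw":-0.1},{"x":0,"y":0,"z":0.0015,"ax":0,"ay":0,"az":0,"claw":-0.1},{"x":0,"y":0,"z":0.0015,"ax":0,"ay":0,"az":0,"claw":-0.1}])

```text
time_s: 7.55
ee_pos: [0.4859, -0.2449, 0.205]
tool_rot: [0.707, 0.707, -0.0, 0.0]
contact_force: [-3.1, 0.7, 4.5]
finger_gap: 0.0512
grasp_force: 22.7
```

apply_moves(commands=[{"x":0,"y":0,"z":0,"ax":0,"ay":0,"az":0,"claw":0.7},{"x":0,"y":0,"z":0,"ax":0,"ay":0,"az":0,"claw":0.7},{"x":0,"y":0,"z":0,"ax":0,"ay":0,"az":0,"claw":0.7},{"x":0,"y":0,"z":-0.04,"ax":0,"ay":0,"az":0,"claw":0.7},{"x":0,"y":0,"z":-0.1,"ax":0,"ay":0,"az":0,"claw":0.7}])

```text
time_s: 8.18
ee_pos: [0.485, -0.2443, 0.2822]
tool_rot: [0.707, 0.707, -0.0, -0.003]
contact_force: [1.2, 0.3, 0.7]
finger_gap: 0.0726
grasp_force: 0.0
```

apply_moves(commands=[{"x":0.03,"y":0,"z":-0.04,"ax":0,"ay":0,"az":0,"claw":1},{"x":0.08,"y":0,"z":-0.08,"ax":0,"ay":0,"az":0,"claw":1},{"x":0.15,"y":0,"z":-0.1,"ax":0,"ay":0,"az":0,"claw":1},{"x":0.22,"y":0.02,"z":-0.12,"ax":0,"ay":0,"az":0,"claw":1},{"x":0.29,"y":0.05,"z":-0.14,"ax":0,"ay":0,"az":0,"claw":1}])

```text
time_s: 8.8
ee_pos: [0.5256, -0.0117, 0.3967]
tool_rot: [0.707, 0.707, 0.0, 0.001]
contact_force: [1.0, -0.4, -0.4]
finger_gap: 0.0853
grasp_force: 0.0
```

apply_moves(commands=[{"x":0.07,"y":0.02,"z":0,"ax":0,"ay":0,"az":0,"claw":1},{"x":0.14,"y":0.04,"z":0,"ax":0,"ay":0,"az":0,"claw":1},{"x":0.21,"y":0.05,"z":0,"ax":0,"ay":0,"az":0,"claw":1},{"x":0.28,"y":0.05,"z":0,"ax":0,"ay":0,"az":0,"claw":1},{"x":0.34,"y":0.05,"z":0,"ax":0,"ay":0,"az":0,"claw":1}])

```text
time_s: 9.43
ee_pos: [0.5655, 0.261, 0.3953]
tool_rot: [0.707, 0.707, -0.0, -0.0]
contact_force: [-0.0, -1.3, 0.8]
finger_gap: 0.0858
grasp_force: 0.0
```

apply_moves(commands=[{"x":0,"y":0,"z":0,"ax":0,"ay":0,"az":0,"claw":1},{"x":0,"y":0,"z":0,"ax":0,"ay":0,"az":0,"claw":1},{"x":0,"y":0,"z":0,"ax":0,"ay":0,"az":0,"claw":1},{"x":0,"y":0,"z":0,"ax":0,"ay":0,"az":0,"claw":1}])

```text
time_s: 9.93
ee_pos: [0.5659, 0.2575, 0.396]
tool_rot: [0.708, 0.706, 0.0, 0.0]
contact_force: [0.2, -0.8, -0.4]
finger_gap: 0.0853
grasp_force: 0.0
```

```bash
cat >> h.py <<'E'
def caps(f,rng=(.38,.68,.15,.45)):
    c=cv2.imread('pics/'+f); m=(c.max(2)<75).astype(np.uint8)
    h=cv2.cvtColor(c,cv2.COLOR_BGR2HSV); am=((h[:,:,0]<18)&(h[:,:,1]>170)&(h[:,:,2]>50)).astype(np.uint8)
    n,l,st,ce=cv2.connectedComponentsWithStats(cv2.morphologyEx(am,cv2.MORPH_CLOSE,np.ones((5,5))))
    for i in range(1,n):
        if st[i,4]>150: print('amber',ce[i].round(),st[i],at(f,*ce[i],.045))
    for f2 in (9,):
        g=cv2.medianBlur(cv2.cvtColor(c,cv2.COLOR_BGR2GRAY),5)
        cs=cv2.HoughCircles(g,cv2.HOUGH_GRADIENT,1.2,50,param1=80,param2=22,minRadius=18,maxRadius=48)
        if cs is not None:
            for u,v,r in cs[0]:
                if g[int(v),int(u)]<80: print('circ',u,v,r,at(f,u,v,.07))
E
python3 -c "
from h import *
s=robot.state();print(s['ee_pos'],s['time_s']);snap('wrist','w6.png');caps('w6.png');print('ref');caps('w3.png')"
```

```text
[0.56586021 0.25751744 0.39602199] 9.925
amber [632.   7.] [623   0  17  17 232] [0.798  0.4246 0.045 ]
amber [629.  64.] [616  39  24  46 894] [0.8039 0.3854 0.045 ]
amber [167.  91.] [133  53  51  68 985] [0.4397 0.3667 0.045 ]
amber [294. 112.] [252  68  62  66 761] [0.5404 0.3504 0.045 ]
amber [626. 128.] [ 609  105   31   43 1096] [0.8116 0.3377 0.045 ]
amber [356. 176.] [337 155  60  61 710] [0.5919 0.2993 0.045 ]
amber [624. 187.] [ 604  167   36   42 1261] [0.8197 0.2892 0.045 ]
circ 281.40002 96.600006 30.960001 [0.5335 0.3589 0.07  ]
circ 365.40002 183.0 30.36 [0.5971 0.2957 0.07  ]
circ 135.0 78.600006 26.880001 [0.4271 0.3715 0.07  ]
circ 600.60004 130.20001 18.84 [0.7736 0.3347 0.07  ]
circ 459.00003 360.6 44.64 [0.6849 0.1384 0.07  ]
circ 609.0 69.0 21.0 [0.7715 0.377  0.07  ]
circ 598.2 183.0 18.6 [0.7793 0.2953 0.07  ]
circ 179.40001 346.2 25.8 [0.4363 0.1533 0.07  ]
circ 613.80005 7.8 23.04 [0.7671 0.4161 0.07  ]
ref
amber [236. 135.] [204 105  52  62 828] [0.4412 0.3694 0.045 ]
amber [337. 147.] [312 118  59  60 640] [0.5271 0.3599 0.045 ]
amber [409. 215.] [391 194  55  58 727] [0.5914 0.3012 0.045 ]
amber [335. 280.] [309 265  53  42 686] [0.5262 0.2396 0.045 ]
circ 335.40002 295.80002 26.16 [0.5256 0.2342 0.07  ]
circ 222.6 129.0 38.04 [0.4373 0.3736 0.07  ]
circ 420.6 226.20001 28.2 [0.5961 0.2963 0.07  ]
circ 349.80002 154.20001 40.559998 [0.5363 0.3544 0.07  ]
circ 136.20001 238.20001 36.72 [0.3582 0.2864 0.07  ]
circ 467.40002 347.40002 31.08 [0.6461 0.1835 0.07  ]
circ 173.40001 343.80002 41.88 [0.3785 0.1876 0.07  ]
```

apply_moves(commands=[{"x":0.0435,"y":0.0415,"z":0.03,"ax":0,"ay":0,"az":0,"claw":1},{"x":0.0435,"y":0.0415,"z":0.09,"ax":0,"ay":0,"az":0,"claw":1},{"x":0.0435,"y":0.0415,"z":0.14,"ax":0,"ay":0,"az":0,"claw":1},{"x":0.0435,"y":0.0415,"z":0.16,"ax":0,"ay":0,"az":0,"claw":1},{"x":0.0435,"y":0.0415,"z":0.16,"ax":0,"ay":0,"az":0,"claw":1}])

```text
time_s: 10.6
ee_pos: [0.5985, 0.2929, 0.2668]
tool_rot: [0.707, 0.707, -0.001, -0.0]
contact_force: [-0.3, -0.6, 0.8]
finger_gap: 0.0853
grasp_force: 0.0
```

apply_moves(commands=[{"x":0,"y":0,"z":0,"ax":0,"ay":0,"az":0,"claw":1},{"x":0,"y":0,"z":0,"ax":0,"ay":0,"az":0,"claw":1}])

```text
time_s: 10.85
ee_pos: [0.5996, 0.2937, 0.2708]
tool_rot: [0.707, 0.707, 0.002, 0.001]
contact_force: [-0.2, 0.0, -0.9]
finger_gap: 0.0851
grasp_force: 0.0
```

Descend 0.080 (z = 0.10) and grip.

apply_moves(commands=[{"x":-0.001,"y":0,"z":0.05,"ax":0,"ay":0,"az":0,"claw":1},{"x":-0.001,"y":0,"z":0.098,"ax":0,"ay":0,"az":0,"claw":1},{"x":-0.001,"y":0,"z":0.098,"ax":0,"ay":0,"az":0,"claw":1},{"x":-0.001,"y":0,"z":0.098,"ax":0,"ay":0,"az":0,"claw":0.3},{"x":-0.001,"y":0,"z":0.098,"ax":0,"ay":0,"az":0,"claw":0.0}])

```text
time_s: 11.48
ee_pos: [0.6001, 0.2933, 0.1927]
tool_rot: [0.707, 0.707, 0.003, 0.001]
contact_force: [2.8, -1.5, 5.6]
finger_gap: 0.0516
grasp_force: 6.7
```

apply_moves(commands=[{"x":0,"y":0,"z":0,"ax":0,"ay":0,"az":0,"claw":-0.1},{"x":0,"y":0,"z":0,"ax":0,"ay":0,"az":0,"claw":-0.1},{"x":0,"y":0,"z":0,"ax":0,"ay":0,"az":0,"claw":-0.1},{"x":0,"y":0,"z":0,"ax":0,"ay":0,"az":0,"claw":-0.1}])

```text
time_s: 11.98
ee_pos: [0.6002, 0.2932, 0.1928]
tool_rot: [0.707, 0.707, 0.003, 0.001]
contact_force: [0.6, -1.3, 7.1]
finger_gap: 0.0515
grasp_force: 21.8
```

apply_moves(commands=[{"x":0,"y":0,"z":-0.04,"ax":0,"ay":0,"az":0,"claw":-0.1},{"x":0,"y":0,"z":-0.09,"ax":0,"ay":0,"az":0,"claw":-0.1},{"x":0,"y":0,"z":-0.15,"ax":0,"ay":0,"az":0,"claw":-0.1},{"x":-0.05,"y":-0.01,"z":-0.16,"ax":0,"ay":0,"az":0,"claw":-0.1},{"x":-0.11,"y":-0.02,"z":-0.16,"ax":0,"ay":0,"az":0,"claw":-0.1}])

```text
time_s: 12.6
ee_pos: [0.5829, 0.2047, 0.3193]
tool_rot: [0.706, 0.708, 0.002, 0.001]
contact_force: [-0.2, -0.9, -1.8]
finger_gap: 0.0514
grasp_force: 21.9
```

apply_moves(commands=[{"x":-0.06,"y":-0.01,"z":0,"ax":0,"ay":0,"az":0,"claw":-0.1},{"x":-0.12,"y":-0.02,"z":0,"ax":0,"ay":0,"az":0,"claw":-0.1},{"x":-0.18,"y":-0.03,"z":0,"ax":0,"ay":0,"az":0,"claw":-0.1},{"x":-0.24,"y":-0.04,"z":0,"ax":0,"ay":0,"az":0,"claw":-0.1},{"x":-0.3,"y":-0.0535,"z":0,"ax":0,"ay":0,"az":0,"claw":-0.1}])

```text
time_s: 13.22
ee_pos: [0.5394, -0.0367, 0.3172]
tool_rot: [0.707, 0.707, -0.0, -0.0]
contact_force: [1.0, 0.2, -1.6]
finger_gap: 0.0514
grasp_force: 21.8
```

apply_moves(commands=[{"x":-0.06,"y":0,"z":0,"ax":0,"ay":0,"az":0,"claw":-0.1},{"x":-0.12,"y":0,"z":0,"ax":0,"ay":0,"az":0,"claw":-0.1},{"x":-0.18,"y":0,"z":0,"ax":0,"ay":0,"az":0,"claw":-0.1},{"x":-0.198,"y":0,"z":0,"ax":0,"ay":0,"az":0,"claw":-0.1},{"x":-0.198,"y":0,"z":0,"ax":0,"ay":0,"az":0,"claw":-0.1}])

```text
time_s: 13.85
ee_pos: [0.5397, -0.1943, 0.317]
tool_rot: [0.708, 0.706, 0.0, -0.001]
contact_force: [1.0, 0.6, -2.6]
finger_gap: 0.0514
grasp_force: 21.8
```

apply_moves(commands=[{"x":0,"y":0,"z":0,"ax":0,"ay":0,"az":0,"claw":-0.1},{"x":0,"y":0,"z":0,"ax":0,"ay":0,"az":0,"claw":-0.1},{"x":0,"y":0,"z":0,"ax":0,"ay":0,"az":0,"claw":-0.1}])

```text
time_s: 14.22
ee_pos: [0.5402, -0.1926, 0.3175]
tool_rot: [0.707, 0.708, 0.0, -0.0]
contact_force: [-0.2, -0.3, -1.1]
finger_gap: 0.0513
grasp_force: 21.8
```

Target z is 0.2065, a drop of 0.111 (0.1385).

apply_moves(commands=[{"x":0,"y":0,"z":0.05,"ax":0,"ay":0,"az":0,"claw":-0.1},{"x":0,"y":0,"z":0.09,"ax":0,"ay":0,"az":0,"claw":-0.1},{"x":0,"y":0,"z":0.12,"ax":0,"ay":0,"az":0,"claw":-0.1},{"x":0,"y":0,"z":0.13,"ax":0,"ay":0,"az":0,"claw":-0.1},{"x":0,"y":0,"z":0.13,"ax":0,"ay":0,"az":0,"claw":-0.1}])

```text
time_s: 14.85
ee_pos: [0.5399, -0.1933, 0.2133]
tool_rot: [0.707, 0.707, -0.0, -0.0]
contact_force: [0.9, -0.3, -0.8]
finger_gap: 0.0511
grasp_force: 21.8
```

apply_moves(commands=[{"x":0,"y":0,"z":0.004,"ax":0,"ay":0,"az":0,"claw":-0.1},{"x":0,"y":0,"z":0.007,"ax":0,"ay":0,"az":0,"claw":-0.1},{"x":0,"y":0,"z":0.0095,"ax":0,"ay":0,"az":0,"claw":-0.1},{"x":0,"y":0,"z":0.0105,"ax":0,"ay":0,"az":0,"claw":-0.1},{"x":0,"y":0,"z":0.0105,"ax":0,"ay":0,"az":0,"claw":-0.1}])

```text
time_s: 15.48
ee_pos: [0.5403, -0.1939, 0.2068]
tool_rot: [0.707, 0.707, 0.0, 0.001]
contact_force: [-2.2, 0.8, 5.5]
finger_gap: 0.0514
grasp_force: 22.3
```

apply_moves(commands=[{"x":0,"y":0,"z":0,"ax":0,"ay":0,"az":0,"claw":0.7},{"x":0,"y":0,"z":0,"ax":0,"ay":0,"az":0,"claw":0.7},{"x":0,"y":0,"z":0,"ax":0,"ay":0,"az":0,"claw":0.7},{"x":0,"y":0,"z":-0.04,"ax":0,"ay":0,"az":0,"claw":0.7},{"x":0,"y":0,"z":-0.1,"ax":0,"ay":0,"az":0,"claw":0.7}])

```text
time_s: 16.1
ee_pos: [0.5391, -0.1932, 0.2832]
tool_rot: [0.707, 0.707, -0.001, -0.003]
contact_force: [0.1, -0.1, -0.6]
finger_gap: 0.073
grasp_force: 0.0
```

apply_moves(commands=[{"x":0.03,"y":0,"z":-0.04,"ax":0,"ay":0,"az":0,"claw":1},{"x":0.08,"y":0,"z":-0.08,"ax":0,"ay":0,"az":0,"claw":1},{"x":0.15,"y":-0.01,"z":-0.1,"ax":0,"ay":0,"az":0,"claw":1},{"x":0.22,"y":-0.02,"z":-0.12,"ax":0,"ay":0,"az":0,"claw":1},{"x":0.29,"y":-0.03,"z":-0.14,"ax":0,"ay":0,"az":0,"claw":1}])

```text
time_s: 16.73
ee_pos: [0.5156, 0.0399, 0.3975]
tool_rot: [0.707, 0.707, 0.0, 0.0]
contact_force: [0.4, 0.6, -0.1]
finger_gap: 0.0852
grasp_force: 0.0
```

apply_moves(commands=[{"x":0.07,"y":0,"z":0,"ax":0,"ay":0,"az":0,"claw":1},{"x":0.14,"y":0,"z":0,"ax":0,"ay":0,"az":0,"claw":1},{"x":0.21,"y":0,"z":0,"ax":0,"ay":0,"az":0,"claw":1},{"x":0.28,"y":0,"z":0,"ax":0,"ay":0,"az":0,"claw":1},{"x":0.34,"y":0,"z":0,"ax":0,"ay":0,"az":0,"claw":1}])

```text
time_s: 17.35
ee_pos: [0.5157, 0.3125, 0.3967]
tool_rot: [0.707, 0.707, 0.0, 0.0]
contact_force: [0.5, 0.2, 0.2]
finger_gap: 0.0856
grasp_force: 0.0
```

apply_moves(commands=[{"x":0,"y":0,"z":0,"ax":0,"ay":0,"az":0,"claw":1},{"x":0,"y":0,"z":0,"ax":0,"ay":0,"az":0,"claw":1},{"x":0,"y":0,"z":0,"ax":0,"ay":0,"az":0,"claw":1}])

```text
time_s: 17.73
ee_pos: [0.5162, 0.3092, 0.3971]
tool_rot: [0.708, 0.707, -0.0, 0.0]
contact_force: [0.9, 0.5, 0.7]
finger_gap: 0.0856
grasp_force: 0.0
```

```bash
python3 -c "
from h import *
s=robot.state();print(s['ee_pos'],s['time_s']);snap('wrist','w7.png');caps('w7.png')"
```

```text
[0.51624525 0.30923036 0.39711242] 17.725
amber [234. 152.] [203 123  47  62 756] [0.4403 0.3706 0.045 ]
amber [338. 161.] [313 136  60  61 672] [0.5265 0.363  0.045 ]
circ 342.6 166.20001 30.960001 [0.5295 0.3602 0.07  ]
circ 216.6 154.20001 32.52 [0.4323 0.3694 0.07  ]
circ 87.0 191.40001 32.64 [0.3276 0.3411 0.07  ]
circ 185.40001 348.6 31.44 [0.3912 0.2018 0.07  ]
circ 460.2 359.40002 43.2 [0.6367 0.1906 0.07  ]
```

apply_moves(commands=[{"x":0.0625,"y":0.018,"z":0.03,"ax":0,"ay":0,"az":0,"claw":1},{"x":0.0625,"y":0.018,"z":0.09,"ax":0,"ay":0,"az":0,"claw":1},{"x":0.0625,"y":0.018,"z":0.14,"ax":0,"ay":0,"az":0,"claw":1},{"x":0.0625,"y":0.018,"z":0.16,"ax":0,"ay":0,"az":0,"claw":1},{"x":0.0625,"y":0.018,"z":0.16,"ax":0,"ay":0,"az":0,"claw":1}])

```text
time_s: 18.4
ee_pos: [0.5303, 0.3594, 0.2682]
tool_rot: [0.708, 0.707, -0.001, -0.0]
contact_force: [-0.4, 0.5, 0.9]
finger_gap: 0.0854
grasp_force: 0.0
```

apply_moves(commands=[{"x":0,"y":0,"z":0,"ax":0,"ay":0,"az":0,"claw":1},{"x":0,"y":0,"z":0,"ax":0,"ay":0,"az":0,"claw":1}])

```text
time_s: 18.65
ee_pos: [0.5312, 0.3606, 0.2718]
tool_rot: [0.707, 0.707, 0.002, 0.001]
contact_force: [0.5, -0.4, 0.1]
finger_gap: 0.0854
grasp_force: 0.0
```

apply_moves(commands=[{"x":-0.002,"y":0,"z":0.05,"ax":0,"ay":0,"az":0,"claw":1},{"x":-0.002,"y":0,"z":0.099,"ax":0,"ay":0,"az":0,"claw":1},{"x":-0.002,"y":0,"z":0.099,"ax":0,"ay":0,"az":0,"claw":1},{"x":-0.002,"y":0,"z":0.099,"ax":0,"ay":0,"az":0,"claw":0.3},{"x":-0.002,"y":0,"z":0.099,"ax":0,"ay":0,"az":0,"claw":0.0}])

```text
time_s: 19.27
ee_pos: [0.5315, 0.3594, 0.193]
tool_rot: [0.707, 0.707, 0.002, 0.001]
contact_force: [-1.8, 0.7, 6.9]
finger_gap: 0.0515
grasp_force: 6.7
```

apply_moves(commands=[{"x":0,"y":0,"z":0,"ax":0,"ay":0,"az":0,"claw":-0.1},{"x":0,"y":0,"z":0,"ax":0,"ay":0,"az":0,"claw":-0.1},{"x":0,"y":0,"z":0,"ax":0,"ay":0,"az":0,"claw":-0.1},{"x":0,"y":0,"z":0,"ax":0,"ay":0,"az":0,"claw":-0.1}])

```text
time_s: 19.77
ee_pos: [0.5315, 0.3594, 0.1931]
tool_rot: [0.707, 0.707, 0.003, 0.001]
contact_force: [-0.7, -0.9, 6.9]
finger_gap: 0.0515
grasp_force: 21.8
```

apply_moves(commands=[{"x":0,"y":0,"z":-0.04,"ax":0,"ay":0,"az":0,"claw":-0.1},{"x":0,"y":0,"z":-0.09,"ax":0,"ay":0,"az":0,"claw":-0.1},{"x":0,"y":0,"z":-0.15,"ax":0,"ay":0,"az":0,"claw":-0.1},{"x":-0.05,"y":-0.01,"z":-0.16,"ax":0,"ay":0,"az":0,"claw":-0.1},{"x":-0.11,"y":-0.02,"z":-0.16,"ax":0,"ay":0,"az":0,"claw":-0.1}])

```text
time_s: 20.4
ee_pos: [0.5147, 0.2706, 0.3199]
tool_rot: [0.706, 0.708, 0.002, 0.001]
contact_force: [0.0, -0.1, -0.9]
finger_gap: 0.0516
grasp_force: 22.2
```

apply_moves(commands=[{"x":-0.06,"y":-0.01,"z":0,"ax":0,"ay":0,"az":0,"claw":-0.1},{"x":-0.12,"y":-0.02,"z":0,"ax":0,"ay":0,"az":0,"claw":-0.1},{"x":-0.18,"y":-0.03,"z":0,"ax":0,"ay":0,"az":0,"claw":-0.1},{"x":-0.25,"y":-0.04,"z":0,"ax":0,"ay":0,"az":0,"claw":-0.1},{"x":-0.32,"y":-0.048,"z":0,"ax":0,"ay":0,"az":0,"claw":-0.1}])

```text
time_s: 21.02
ee_pos: [0.4754, 0.0132, 0.3179]
tool_rot: [0.707, 0.707, 0.0, 0.0]
contact_force: [1.4, 0.1, -1.8]
finger_gap: 0.0511
grasp_force: 22.1
```

apply_moves(commands=[{"x":-0.07,"y":0,"z":0,"ax":0,"ay":0,"az":0,"claw":-0.1},{"x":-0.14,"y":0,"z":0,"ax":0,"ay":0,"az":0,"claw":-0.1},{"x":-0.2,"y":0,"z":0,"ax":0,"ay":0,"az":0,"claw":-0.1},{"x":-0.213,"y":0,"z":0,"ax":0,"ay":0,"az":0,"claw":-0.1},{"x":-0.213,"y":0,"z":0,"ax":0,"ay":0,"az":0,"claw":-0.1}])

```text
time_s: 21.65
ee_pos: [0.4758, -0.1559, 0.3177]
tool_rot: [0.708, 0.707, 0.0, -0.0]
contact_force: [-0.6, 0.4, -2.1]
finger_gap: 0.0514
grasp_force: 22.1
```

apply_moves(commands=[{"x":0,"y":0,"z":0,"ax":0,"ay":0,"az":0,"claw":-0.1},{"x":0,"y":0,"z":0,"ax":0,"ay":0,"az":0,"claw":-0.1},{"x":0,"y":0,"z":0,"ax":0,"ay":0,"az":0,"claw":-0.1}])

```text
time_s: 22.02
ee_pos: [0.4761, -0.1547, 0.3178]
tool_rot: [0.707, 0.708, 0.0, 0.0]
contact_force: [-0.1, 0.5, -2.6]
finger_gap: 0.0515
grasp_force: 22.1
```

```bash
python3 -c "
from h import *
s=robot.state();print(s['ee_pos'],s['time_s'])
for f in ('scene','side'):snap(f,f+'8.png')
a=cv2.imread('pics/scene8.png')[130:330,130:400];b=cv2.imread('pics/side8.png')[120:320,220:490]
cv2.imwrite('pics/v8.png',np.hstack([cv2.resize(a,(400,300)),cv2.resize(b,(400,300))]))"
```

```text
[ 0.47612227 -0.1547374   0.31784523] 22.025
```

View pics/v8.png

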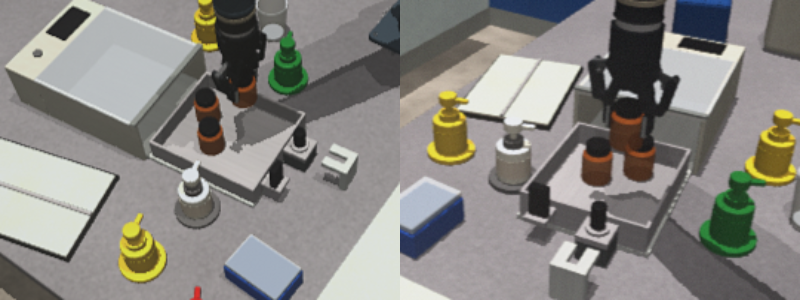

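The two placed jars and the held one are upright. I'll check where the placed ones stand, since one may have been nudged.

```bash
python3 -c "
from h import *
q=[.5094,-.1766,.1085]
k=lambda f,u,v:(130+u*270/400,130+v*200/300) if f=='scene8.png' else (220+(u-400)*270/400,120+v*200/300)
for f,u,v in [('scene8.png',206,95),('scene8.png',210,128),('scene8.png',243,80),('side8.png',597,147),('side8.png',640,146),('side8.png',627,103)]:
  p=at(f,*k(f,u,v),.084);h=np.linalg.inv(np.array([[np.cos(q[2]),-np.sin(q[2])],[np.sin(q[2]),np.cos(q[2])]]))@(p[:2]-np.array(q[:2]));print(f,u,v,p,h.round(3))
"
```

```text
scene8.png 206 95 [ 0.4865 -0.2458  0.084 ] [-0.03  -0.066]
scene8.png 210 128 [ 0.5476 -0.1872  0.084 ] [ 0.037 -0.015]
scene8.png 243 80 [ 0.4126 -0.2077  0.084 ] [-0.1  -0.02]
side8.png 597 147 [ 0.5366 -0.1848  0.084 ] [ 0.026 -0.011]
side8.png 640 146 [ 0.4779 -0.2258  0.084 ] [-0.037 -0.045]
side8.png 627 103 [ 0.5583 -0.3485  0.084 ] [ 0.03  -0.176]
```

```bash
python3 -c "
from h import *
for p in [(.486,-.245,.084),(.54,-.193,.084),(.476,-.155,.195)]:
  for f in('scene8.png','side8.png'):
    u,v=proj(f,np.array(p)); print(f,p,((u-130)*400/270,(v-130)*1.5) if f[1]=='c' else (400+(u-220)*400/270,(v-120)*1.5))
a=cv2.imread('pics/scene8.png')[170:240,240:320];b=cv2.imread('pics/side8.png')[175:255,335:415]
cv2.imwrite('pics/v9.png',np.hstack([cv2.resize(a,(400,350),interpolation=2),cv2.resize(b,(350,350),interpolation=2)]))
"
```

```text
scene8.png (0.486, -0.245, 0.084) (np.float64(206.45740824093434), np.float64(95.03259980790486))
side8.png (0.486, -0.245, 0.084) (np.float64(640.2482061574553), np.float64(139.43076011308554))
scene8.png (0.54, -0.193, 0.084) (np.float64(210.06317783145244), np.float64(124.12038172742471))
side8.png (0.54, -0.193, 0.084) (np.float64(597.4229413295194), np.float64(144.18562201793608))
scene8.png (0.476, -0.155, 0.195) (np.float64(241.37104822082517), np.float64(73.11597946991446))
side8.png (0.476, -0.155, 0.195) (np.float64(629.2562644854471), np.float64(103.57548165949268))
```

View pics/v9.png

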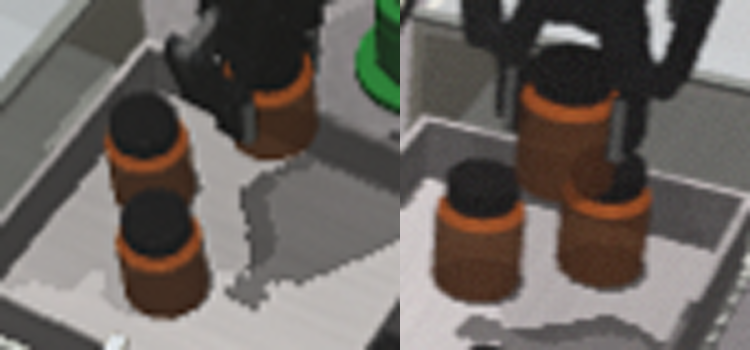

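Both placed jars stand upright where they were set, with cap tops at crop (145,120) and (157,220). Lowering jar 3.

apply_moves(commands=[{"x":0,"y":0,"z":0.05,"ax":0,"ay":0,"az":0,"claw":-0.1},{"x":0,"y":0,"z":0.09,"ax":0,"ay":0,"az":0,"claw":-0.1},{"x":0,"y":0,"z":0.12,"ax":0,"ay":0,"az":0,"claw":-0.1},{"x":0,"y":0,"z":0.13,"ax":0,"ay":0,"az":0,"claw":-0.1},{"x":0,"y":0,"z":0.13,"ax":0,"ay":0,"az":0,"claw":-0.1}])

```text
time_s: 22.75
ee_pos: [0.4759, -0.1555, 0.2137]
tool_rot: [0.707, 0.707, -0.0, -0.0]
contact_force: [0.4, 0.6, -1.5]
finger_gap: 0.0514
grasp_force: 22.1
```

apply_moves(commands=[{"x":0,"y":0,"z":0.004,"ax":0,"ay":0,"az":0,"claw":-0.1},{"x":0,"y":0,"z":0.007,"ax":0,"ay":0,"az":0,"claw":-0.1},{"x":0,"y":0,"z":0.0095,"ax":0,"ay":0,"az":0,"claw":-0.1},{"x":0,"y":0,"z":0.0105,"ax":0,"ay":0,"az":0,"claw":-0.1},{"x":0,"y":0,"z":0.0105,"ax":0,"ay":0,"az":0,"claw":-0.1}])

```text
time_s: 23.38
ee_pos: [0.4763, -0.1559, 0.2071]
tool_rot: [0.707, 0.707, 0.0, 0.001]
contact_force: [-2.9, 1.0, 4.3]
finger_gap: 0.0511
grasp_force: 22.6
```

apply_moves(commands=[{"x":0,"y":0,"z":0,"ax":0,"ay":0,"az":0,"claw":0.7},{"x":0,"y":0,"z":0,"ax":0,"ay":0,"az":0,"claw":0.7},{"x":0,"y":0,"z":0,"ax":0,"ay":0,"az":0,"claw":0.7},{"x":0,"y":0,"z":-0.04,"ax":0,"ay":0,"az":0,"claw":0.7},{"x":0,"y":0,"z":-0.1,"ax":0,"ay":0,"az":0,"claw":0.7}])

```text
time_s: 24.0
ee_pos: [0.4751, -0.1552, 0.2839]
tool_rot: [0.707, 0.707, -0.001, -0.002]
contact_force: [1.0, 1.0, 0.5]
finger_gap: 0.0724
grasp_force: 0.0
```

apply_moves(commands=[{"x":0.03,"y":0,"z":-0.04,"ax":0,"ay":0,"az":0,"claw":1},{"x":0.08,"y":0,"z":-0.08,"ax":0,"ay":0,"az":0,"claw":1},{"x":0.15,"y":-0.01,"z":-0.1,"ax":0,"ay":0,"az":0,"claw":1},{"x":0.22,"y":-0.02,"z":-0.12,"ax":0,"ay":0,"az":0,"claw":1},{"x":0.29,"y":-0.03,"z":-0.14,"ax":0,"ay":0,"az":0,"claw":1}])

```text
time_s: 24.62
ee_pos: [0.4516, 0.0779, 0.398]
tool_rot: [0.707, 0.707, 0.0, 0.0]
contact_force: [1.1, 1.0, 0.1]
finger_gap: 0.0853
grasp_force: 0.0
```

apply_moves(commands=[{"x":0.07,"y":-0.01,"z":0,"ax":0,"ay":0,"az":0,"claw":1},{"x":0.14,"y":-0.01,"z":0,"ax":0,"ay":0,"az":0,"claw":1},{"x":0.21,"y":-0.02,"z":0,"ax":0,"ay":0,"az":0,"claw":1},{"x":0.28,"y":-0.02,"z":0,"ax":0,"ay":0,"az":0,"claw":1},{"x":0.3,"y":-0.02,"z":0,"ax":0,"ay":0,"az":0,"claw":1}])

```text
time_s: 25.25
ee_pos: [0.4354, 0.3191, 0.3967]
tool_rot: [0.706, 0.708, -0.0, -0.0]
contact_force: [-0.4, -1.2, -0.1]
finger_gap: 0.0853
grasp_force: 0.0
```

apply_moves(commands=[{"x":0,"y":0,"z":0,"ax":0,"ay":0,"az":0,"claw":1},{"x":0,"y":0,"z":0,"ax":0,"ay":0,"az":0,"claw":1},{"x":0,"y":0,"z":0,"ax":0,"ay":0,"az":0,"claw":1}])

```text
time_s: 25.62
ee_pos: [0.4364, 0.315, 0.3976]
tool_rot: [0.708, 0.706, 0.0, 0.0]
contact_force: [0.2, 0.3, -0.5]
finger_gap: 0.0852
grasp_force: 0.0
```

```bash
python3 -c "
from h import *
s=robot.state();print(s['ee_pos'],s['time_s']);snap('wrist','w10.png');caps('w10.png')"
```

```text
[0.43637581 0.3149704  0.397625  ] 25.625
amber [316. 158.] [285 131  59  61 679] [0.4286 0.3713 0.045 ]
circ 315.0 159.0 30.36 [0.4283 0.3714 0.07  ]
circ 172.20001 197.40001 32.760002 [0.3144 0.342  0.07  ]
circ 181.8 347.40002 28.560001 [0.3081 0.2086 0.07  ]
circ 461.40002 353.40002 23.04 [0.5575 0.202  0.07  ]
circ 129.0 384.6 27.0 [0.2556 0.1706 0.07  ]
```

apply_moves(commands=[{"x":0.068,"y":-0.0085,"z":0.03,"ax":0,"ay":0,"az":0,"claw":1},{"x":0.068,"y":-0.0085,"z":0.09,"ax":0,"ay":0,"az":0,"claw":1},{"x":0.068,"y":-0.0085,"z":0.14,"ax":0,"ay":0,"az":0,"claw":1},{"x":0.068,"y":-0.0085,"z":0.16,"ax":0,"ay":0,"az":0,"claw":1},{"x":0.068,"y":-0.0085,"z":0.16,"ax":0,"ay":0,"az":0,"claw":1}])

```text
time_s: 26.3
ee_pos: [0.4291, 0.37, 0.2686]
tool_rot: [0.707, 0.707, -0.001, -0.0]
contact_force: [-0.1, -0.0, 0.3]
finger_gap: 0.0855
grasp_force: 0.0
```

apply_moves(commands=[{"x":0,"y":0,"z":0,"ax":0,"ay":0,"az":0,"claw":1},{"x":0,"y":0,"z":0,"ax":0,"ay":0,"az":0,"claw":1}])

```text
time_s: 26.55
ee_pos: [0.4301, 0.3711, 0.2719]
tool_rot: [0.707, 0.707, 0.002, 0.0]
contact_force: [0.2, 0.3, 1.0]
finger_gap: 0.0856
grasp_force: 0.0
```

apply_moves(commands=[{"x":-0.002,"y":0,"z":0.05,"ax":0,"ay":0,"az":0,"claw":1},{"x":-0.002,"y":0,"z":0.099,"ax":0,"ay":0,"az":0,"claw":1},{"x":-0.002,"y":0,"z":0.099,"ax":0,"ay":0,"az":0,"claw":1},{"x":-0.002,"y":0,"z":0.099,"ax":0,"ay":0,"az":0,"claw":0.3},{"x":-0.002,"y":0,"z":0.099,"ax":0,"ay":0,"az":0,"claw":0.0}])

```text
time_s: 27.18
ee_pos: [0.4301, 0.37, 0.1931]
tool_rot: [0.707, 0.707, 0.002, 0.0]
contact_force: [-1.1, 0.9, 6.0]
finger_gap: 0.0517
grasp_force: 6.6
```

apply_moves(commands=[{"x":0,"y":0,"z":0,"ax":0,"ay":0,"az":0,"claw":-0.1},{"x":0,"y":0,"z":0,"ax":0,"ay":0,"az":0,"claw":-0.1},{"x":0,"y":0,"z":0,"ax":0,"ay":0,"az":0,"claw":-0.1},{"x":0,"y":0,"z":0,"ax":0,"ay":0,"az":0,"claw":-0.1}])

```text
time_s: 27.68
ee_pos: [0.4302, 0.37, 0.1931]
tool_rot: [0.707, 0.707, 0.002, 0.0]
contact_force: [-0.9, -0.3, 5.8]
finger_gap: 0.0514
grasp_force: 21.6
```

apply_moves(commands=[{"x":0,"y":0,"z":-0.04,"ax":0,"ay":0,"az":0,"claw":-0.1},{"x":0,"y":0,"z":-0.09,"ax":0,"ay":0,"az":0,"claw":-0.1},{"x":0,"y":0,"z":-0.15,"ax":0,"ay":0,"az":0,"claw":-0.1},{"x":-0.05,"y":0.01,"z":-0.16,"ax":0,"ay":0,"az":0,"claw":-0.1},{"x":-0.11,"y":0.02,"z":-0.16,"ax":0,"ay":0,"az":0,"claw":-0.1}])

```text
time_s: 28.3
ee_pos: [0.4458, 0.281, 0.3204]
tool_rot: [0.706, 0.708, 0.002, 0.001]
contact_force: [-0.4, -0.5, -1.4]
finger_gap: 0.0515
grasp_force: 22.3
```

apply_moves(commands=[{"x":-0.06,"y":0.02,"z":0,"ax":0,"ay":0,"az":0,"claw":-0.1},{"x":-0.12,"y":0.04,"z":0,"ax":0,"ay":0,"az":0,"claw":-0.1},{"x":-0.18,"y":0.06,"z":0,"ax":0,"ay":0,"az":0,"claw":-0.1},{"x":-0.24,"y":0.08,"z":0,"ax":0,"ay":0,"az":0,"claw":-0.1},{"x":-0.3,"y":0.1,"z":0,"ax":0,"ay":0,"az":0,"claw":-0.1}])

```text
time_s: 28.92
ee_pos: [0.5255, 0.0395, 0.3184]
tool_rot: [0.707, 0.707, 0.0, 0.0]
contact_force: [-0.1, 0.1, -2.0]
finger_gap: 0.0515
grasp_force: 22.2
```

apply_moves(commands=[{"x":-0.06,"y":0.007,"z":0,"ax":0,"ay":0,"az":0,"claw":-0.1},{"x":-0.12,"y":0.007,"z":0,"ax":0,"ay":0,"az":0,"claw":-0.1},{"x":-0.17,"y":0.007,"z":0,"ax":0,"ay":0,"az":0,"claw":-0.1},{"x":-0.182,"y":0.007,"z":0,"ax":0,"ay":0,"az":0,"claw":-0.1},{"x":-0.182,"y":0.007,"z":0,"ax":0,"ay":0,"az":0,"claw":-0.1}])

```text
time_s: 29.55
ee_pos: [0.5307, -0.1048, 0.3181]
tool_rot: [0.708, 0.707, 0.0, -0.0]
contact_force: [0.9, -0.9, -1.6]
finger_gap: 0.0516
grasp_force: 22.2
```

apply_moves(commands=[{"x":0,"y":0,"z":0,"ax":0,"ay":0,"az":0,"claw":-0.1},{"x":0,"y":0,"z":0,"ax":0,"ay":0,"az":0,"claw":-0.1},{"x":0,"y":0,"z":0,"ax":0,"ay":0,"az":0,"claw":-0.1}])

```text
time_s: 29.92
ee_pos: [0.5309, -0.1036, 0.3182]
tool_rot: [0.707, 0.708, 0.0, -0.0]
contact_force: [0.2, -0.2, -2.4]
finger_gap: 0.0515
grasp_force: 22.2
```

```bash
python3 -c "
from h import *
snap('scene','s11.png')
c=cv2.imread('pics/s11.png');h=cv2.cvtColor(c,cv2.COLOR_BGR2HSV)
am=((h[:,:,0]<14)&(h[:,:,1]>180)&(h[:,:,2]>110)).astype(np.uint8)
n,l,st,ce=cv2.connectedComponentsWithStats(am)
for i in range(1,n):
  if st[i,4]>12: print(ce[i].round(1),st[i])
for p in [(.486,-.245,.06),(.54,-.194,.06),(.476,-.156,.06)]: print(proj('s11.png',np.array(p)))"
```

```text
[267.3 201.7] [261 198  14   6  27]
[299.8 208.7] [294 203  11   9  33]
[257.2 219.9] [249 215  16   8  33]
[265.3 348.4] [250 322  34  47 724]
(np.float64(270.19689100796955), np.float64(198.5112655394782))
(np.float64(272.35650832856703), np.float64(217.64516312000922))
(np.float64(295.6778518332056), np.float64(209.2245301006287))
```

Jar 2's rim shows at (257,220), but I expected it near (272,218), so it may have been knocked. One composite look.

```bash
python3 -c "
from h import *
snap('side','d11.png');snap('wrist','w11.png')
a=cv2.imread('pics/s11.png')[165:275,220:370];b=cv2.imread('pics/d11.png')[165:305,275:435];w=cv2.imread('pics/w11.png')
cv2.imwrite('pics/v11.png',np.hstack([np.vstack([cv2.resize(a,(400,293),interpolation=2),cv2.resize(b,(400,307),interpolation=2)]),np.vstack([cv2.resize(w[:360,100:540],(400,327)),np.zeros((273,400,3),np.uint8)])]))"
```

```text
(no output)
```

View pics/v11.png

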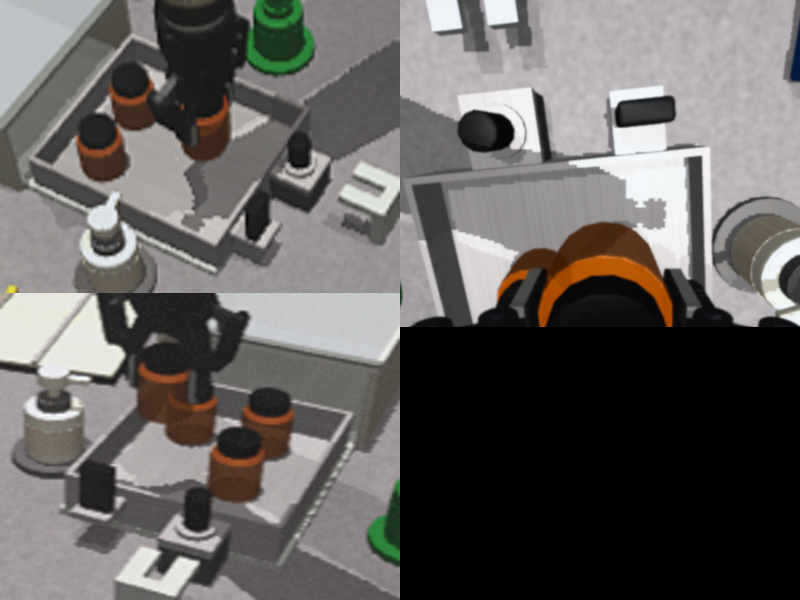

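Jar 2 has been knocked towards the chamber and the mister. It is still upright, with its cap top at crop (97,128).

```bash
python3 -c "
from h import *
q=[.5094,-.1766,.1085];Rm=np.array([[np.cos(q[2]),-np.sin(q[2])],[np.sin(q[2]),np.cos(q[2])]])
def sh(n,p): print(n,p,(Rm.T@(p[:2]-np.array(q[:2]))).round(4))
sc=lambda u,v:(220+u*.375,165+v*110/293)
sd=lambda u,v:(275+u*.4,165+(v-293)*140/307)
w=lambda u,v:(100+(u-400)*1.1,v*360/327)
sh('jar2',at('s11.png',*sc(97,128),.084));sh('jar1',at('s11.png',*sc(131,77),.084))
sh('jar3 side',at('d11.png',*sd(240,441),.084));sh('jar1 side',at('d11.png',*sd(269,401),.084))
sh('collar w',at('w11.png',*w(499,132),.051));sh('griptop w',at('w11.png',*w(477,131),.091));sh('griptop s',at('s11.png',*sc(299,138),.091));sh('griptop d',at('d11.png',*sd(199,493),.091))
sh('handle w',at('w11.png',*w(645,105),.094));sh('handle d',at('d11.png',*sd(100,464),.094));
sh('noz s',at('s11.png',*sc(103,215),.118));sh('noz d',at('d11.png',*sd(54,373),.118))
sh('foot w',at('w11.png',*w(757,245),.0))
print([ (proj('s11.png',W(q,(-.035,.144,.091))))])"
```

```text
jar2 [ 0.5661 -0.2295  0.084 ] [ 0.0506 -0.0587]
jar1 [ 0.4881 -0.2442  0.084 ] [-0.0285 -0.0649]
jar3 side [ 0.4721 -0.1503  0.084 ] [-0.0342  0.0302]
jar1 side [ 0.4826 -0.2399  0.084 ] [-0.0335 -0.06  ]
collar w [ 0.4595 -0.0374  0.051 ] [-0.0345  0.1438]
griptop w [ 0.4594 -0.037   0.091 ] [-0.0346  0.1442]
griptop s [ 0.4586 -0.0364  0.091 ] [-0.0353  0.1449]
griptop d [ 0.4588 -0.038   0.091 ] [-0.0353  0.1433]
handle w [ 0.5523 -0.0235  0.094 ] [0.0592 0.1476]
handle d [ 0.5536 -0.0315  0.094 ] [0.0597 0.1395]
noz s [ 0.6674 -0.1328  0.118 ] [0.1618 0.0264]
noz d [ 0.664  -0.1291  0.118 ] [0.1588 0.0305]
foot w [ 0.6664 -0.1344  0.    ] [0.1606 0.025 ]
[(np.float64(331.8057300481009), np.float64(216.78002786045147))]
```

Everything agrees with the fitted port: bore (0.459,-0.037), mister (0.666,-0.132), handle about (0.553,-0.028). Jar 2 is still within limits, so I leave it. Lowering jar 4.

apply_moves(commands=[{"x":0,"y":0,"z":0.05,"ax":0,"ay":0,"az":0,"claw":-0.1},{"x":0,"y":0,"z":0.09,"ax":0,"ay":0,"az":0,"claw":-0.1},{"x":0,"y":0,"z":0.12,"ax":0,"ay":0,"az":0,"claw":-0.1},{"x":0,"y":0,"z":0.13,"ax":0,"ay":0,"az":0,"claw":-0.1},{"x":0,"y":0,"z":0.13,"ax":0,"ay":0,"az":0,"claw":-0.1}])

```text
time_s: 30.7
ee_pos: [0.5307, -0.1044, 0.214]
tool_rot: [0.707, 0.707, -0.0, -0.0]
contact_force: [0.0, -0.2, -1.5]
finger_gap: 0.0516
grasp_force: 22.2
```

apply_moves(commands=[{"x":0,"y":0,"z":0.004,"ax":0,"ay":0,"az":0,"claw":-0.1},{"x":0,"y":0,"z":0.007,"ax":0,"ay":0,"az":0,"claw":-0.1},{"x":0,"y":0,"z":0.0095,"ax":0,"ay":0,"az":0,"claw":-0.1},{"x":0,"y":0,"z":0.0105,"ax":0,"ay":0,"az":0,"claw":-0.1},{"x":0,"y":0,"z":0.0105,"ax":0,"ay":0,"az":0,"claw":-0.1}])

```text
time_s: 31.32
ee_pos: [0.5311, -0.1046, 0.2071]
tool_rot: [0.707, 0.707, 0.0, 0.001]
contact_force: [-2.3, 1.1, 6.4]
finger_gap: 0.051
grasp_force: 22.7
```

apply_moves(commands=[{"x":0,"y":0,"z":0,"ax":0,"ay":0,"az":0,"claw":0.7},{"x":0,"y":0,"z":0,"ax":0,"ay":0,"az":0,"claw":0.7},{"x":0,"y":0,"z":0,"ax":0,"ay":0,"az":0,"claw":0.7},{"x":0,"y":0,"z":-0.04,"ax":0,"ay":0,"az":0,"claw":0.7},{"x":0,"y":0,"z":-0.1,"ax":0,"ay":0,"az":0,"claw":0.7}])

```text
time_s: 31.95
ee_pos: [0.5298, -0.1041, 0.2841]
tool_rot: [0.707, 0.707, -0.001, -0.002]
contact_force: [2.0, 0.5, 0.8]
finger_gap: 0.0726
grasp_force: 0.0
```

apply_moves(commands=[{"x":0,"y":0,"z":-0.07,"ax":0,"ay":0,"az":0,"claw":0.5},{"x":0,"y":0,"z":-0.1,"ax":0,"ay":0,"az":0,"claw":0.0},{"x":-0.034,"y":0.06,"z":-0.1,"ax":0,"ay":0,"az":0,"claw":-1},{"x":-0.034,"y":0.12,"z":-0.1,"ax":0,"ay":0,"az":0,"claw":-1},{"x":-0.034,"y":0.168,"z":-0.1,"ax":0,"ay":0,"az":0,"claw":-1}])

```text
time_s: 32.58
ee_pos: [0.6667, -0.1321, 0.3652]
tool_rot: [0.707, 0.707, 0.0, 0.0]
contact_force: [-0.8, -0.5, 0.4]
finger_gap: 0.0
grasp_force: 0.0
```

apply_moves(commands=[{"x":0,"y":0,"z":0,"ax":0,"ay":0,"az":0,"claw":-1},{"x":0,"y":0,"z":0,"ax":0,"ay":0,"az":0,"claw":-1},{"x":0,"y":0,"z":0,"ax":0,"ay":0,"az":0,"claw":-1},{"x":0,"y":0,"z":0,"ax":0,"ay":0,"az":0,"claw":-1}])

```text
time_s: 33.08
ee_pos: [0.6644, -0.1316, 0.3671]
tool_rot: [0.707, 0.707, 0.0, 0.001]
contact_force: [-0.6, -0.6, -0.2]
finger_gap: -0.0001
grasp_force: 0.0
```

```bash
python3 -c "
from h import *
s=robot.state();print(s['ee_pos'],s['tool_rot'])
snap('scene','s12.png');snap('side','d12.png')
c=cv2.imread('pics/s12.png');h=cv2.cvtColor(c,cv2.COLOR_BGR2HSV)
am=((h[:,:,0]<14)&(h[:,:,1]>180)&(h[:,:,2]>110)).astype(np.uint8)
n,l,st,ce=cv2.connectedComponentsWithStats(am)
for i in range(1,n):
  if st[i,4]>12: print(ce[i].round(1),st[i])
for p in [(.486,-.245,.06),(.566,-.2295,.06),(.476,-.156,.06),(.531,-.1045,.06)]: print(proj('s12.png',np.array(p)))"
```

```text
[ 0.66439826 -0.13161976  0.3671194 ] [7.07206421e-01 7.07006754e-01 3.30980230e-04 6.46574442e-04]
[272.9 200.9] [268 196   9   8  23]
[295.1 212.8] [287 209  16   7  41]
[262.7 218.9] [261 215   4   8  14]
[297.3 232.8] [290 228  16   8  42]
[265.3 348.4] [250 322  34  47 724]
(np.float64(270.19689100796955), np.float64(198.5112655394782))
(np.float64(257.41907844965596), np.float64(218.08390201311514))
(np.float64(295.6778518332056), np.float64(209.2245301006287))
(np.float64(298.58896121972595), np.float64(229.34444865339873))
```

Jars are all in place. Going down to the pump.

apply_moves(commands=[{"x":0,"y":0.002,"z":0.04,"ax":0,"ay":0,"az":0,"claw":-1},{"x":0,"y":0.002,"z":0.075,"ax":0,"ay":0,"az":0,"claw":-1},{"x":0,"y":0.002,"z":0.085,"ax":0,"ay":0,"az":0,"claw":-1},{"x":0,"y":0.002,"z":0.085,"ax":0,"ay":0,"az":0,"claw":-1},{"x":0,"y":0.002,"z":0.085,"ax":0,"ay":0,"az":0,"claw":-1}])

```text
time_s: 33.8
ee_pos: [0.6672, -0.1318, 0.2997]
tool_rot: [0.707, 0.707, 0.001, 0.001]
contact_force: [-0.0, -0.6, -0.2]
finger_gap: 0.0001
grasp_force: 0.0
```

apply_moves(commands=[{"x":0,"y":0,"z":0.005,"ax":0,"ay":0,"az":0,"claw":-1},{"x":0,"y":0,"z":0.01,"ax":0,"ay":0,"az":0,"claw":-1},{"x":0,"y":0,"z":0.015,"ax":0,"ay":0,"az":0,"claw":-1},{"x":0,"y":0,"z":0.015,"ax":0,"ay":0,"az":0,"claw":-1}])

```text
time_s: 34.3
ee_pos: [0.6671, -0.1317, 0.2862]
tool_rot: [0.707, 0.707, 0.0, 0.001]
contact_force: [1.5, -0.4, 3.0]
finger_gap: -0.0001
grasp_force: 1.4
```

apply_moves(commands=[{"x":0,"y":0,"z":0.003,"ax":0,"ay":0,"az":0,"claw":-1},{"x":0,"y":0,"z":0.006,"ax":0,"ay":0,"az":0,"claw":-1},{"x":0,"y":0,"z":0.008,"ax":0,"ay":0,"az":0,"claw":-1},{"x":0,"y":0,"z":0.0085,"ax":0,"ay":0,"az":0,"claw":-1},{"x":0,"y":0,"z":0.0085,"ax":0,"ay":0,"az":0,"claw":-1}])

```text
time_s: 34.92
ee_pos: [0.6671, -0.1318, 0.2795]
tool_rot: [0.707, 0.707, 0.0, 0.001]
contact_force: [2.1, -0.9, 5.2]
finger_gap: -0.0001
grasp_force: 2.5
```

apply_moves(commands=[{"x":0,"y":0,"z":0.0012,"ax":0,"ay":0,"az":0,"claw":-1},{"x":0,"y":0,"z":0.0012,"ax":0,"ay":0,"az":0,"claw":-1},{"x":0,"y":0,"z":-0.02,"ax":0,"ay":0,"az":0,"claw":-1},{"x":0,"y":0,"z":-0.06,"ax":0,"ay":0,"az":0,"claw":-1},{"x":0,"y":0,"z":-0.11,"ax":0,"ay":0,"az":0,"claw":-1}])

```text
time_s: 35.55
ee_pos: [0.6657, -0.1313, 0.3655]
tool_rot: [0.707, 0.707, -0.002, -0.003]
contact_force: [0.1, 0.5, 0.5]
finger_gap: -0.0003
grasp_force: 0.0
```

apply_moves(commands=[{"x":0.03,"y":-0.06,"z":0,"ax":0,"ay":0,"az":0,"claw":-0.5},{"x":0.06,"y":-0.12,"z":0,"ax":0,"ay":0,"az":0,"claw":0.2},{"x":0.09,"y":-0.18,"z":0,"ax":0,"ay":0,"az":0,"claw":0.2},{"x":0.11,"y":-0.24,"z":0,"ax":0,"ay":0,"az":0,"claw":0.2},{"x":0.118,"y":-0.26,"z":0,"ax":0,"ay":0,"az":0,"claw":0.2}])

```text
time_s: 36.17
ee_pos: [0.4554, -0.036, 0.366]
tool_rot: [0.707, 0.707, -0.002, -0.002]
contact_force: [0.4, 0.4, 0.8]
finger_gap: 0.0514
grasp_force: 0.0
```

apply_moves(commands=[{"x":0,"y":0,"z":0,"ax":0,"ay":0,"az":0,"claw":0.2},{"x":0,"y":0,"z":0,"ax":0,"ay":0,"az":0,"claw":0.2},{"x":0,"y":0,"z":0,"ax":0,"ay":0,"az":0,"claw":0.2},{"x":0,"y":0,"z":0,"ax":0,"ay":0,"az":0,"claw":0.2}])

```text
time_s: 36.67
ee_pos: [0.4593, -0.0375, 0.3667]
tool_rot: [0.707, 0.707, -0.0, -0.0]
contact_force: [1.1, 0.3, 0.8]
finger_gap: 0.0511
grasp_force: 0.0
```

```bash
python3 -c "
from h import *
s=robot.state();print(s['ee_pos'],s['tool_rot'],s['time_s'])
snap('scene','s13.png');
c=cv2.imread('pics/s13.png')
for z in (.118,.106): print(proj('s13.png',np.array([.666,-.132,z])))
def rows(f):
  c=cv2.imread('pics/'+f)[200:275,256:268].max(2).mean(1);return c.astype(int)
print(rows('s11.png'));print(rows('s13.png'))"
```

```text
[ 0.45933207 -0.03754453  0.36674905] [ 7.07220115e-01  7.06993329e-01 -2.13360325e-04 -3.10617310e-04] 36.675
(np.float64(259.1920426928963), np.float64(245.48631151924872))
(np.float64(259.73764449962755), np.float64(247.9947973724996))
[ 74 104 119 122 114 115 127 101  69  56  47  51  58  69  78  77  74  75
  77  81  92 115 109  88  69  65  65  66  67  74  77  89 108 152 168 168
 164 162 151 145 140 130 153 165 173 176 178 177 190 199 184 140 109 104
  85  72  74  95  99  93 120 209 224 211 178 125 100 105 100  99 101 100
 101 100  98]
[ 75 103 118 122 114 115 126 102  70  58  49  53  59  71  84  81  76  76
  77  81  91 112 107  87  70  65  65  66  67  74  77  88 113 169 190 192
 186 175 158 148 143 132 152 164 172 175 177 176 189 198 182 138 108 102
  84  72  73  94  97  93 119 207 223 210 176 123  99 104  99  98  99  99
  99  99  97]
```

The pump is back up. Going down onto the pin's grip.

apply_moves(commands=[{"x":0,"y":0,"z":0.05,"ax":0,"ay":0,"az":0,"claw":0.2},{"x":0,"y":0,"z":0.1,"ax":0,"ay":0,"az":0,"claw":0.2},{"x":0,"y":0,"z":0.15,"ax":0,"ay":0,"az":0,"claw":0.2},{"x":0,"y":0,"z":0.171,"ax":0,"ay":0,"az":0,"claw":0.2},{"x":0,"y":0,"z":0.171,"ax":0,"ay":0,"az":0,"claw":0.2}])

```text
time_s: 37.35
ee_pos: [0.4584, -0.0372, 0.2292]
tool_rot: [0.707, 0.707, -0.001, -0.001]
contact_force: [-0.0, -0.4, 0.3]
finger_gap: 0.0509
grasp_force: 0.0
```

apply_moves(commands=[{"x":0,"y":0,"z":0,"ax":0,"ay":0,"az":0,"claw":0.2},{"x":0,"y":0,"z":0,"ax":0,"ay":0,"az":0,"claw":-0.3},{"x":0,"y":0,"z":0,"ax":0,"ay":0,"az":0,"claw":-0.7},{"x":0,"y":0,"z":0,"ax":0,"ay":0,"az":0,"claw":-0.7},{"x":0,"y":0,"z":0,"ax":0,"ay":0,"az":0,"claw":-0.7}], newtons=30)

```text
time_s: 37.98
ee_pos: [0.4596, -0.0374, 0.2319]
tool_rot: [0.707, 0.707, 0.001, 0.001]
contact_force: [-0.8, 0.2, 6.7]
finger_gap: 0.0232
grasp_force: 29.5
```

apply_moves(commands=[{"x":0,"y":0,"z":0,"ax":0,"ay":0,"az":0,"claw":-0.7},{"x":0,"y":0,"z":0,"ax":0,"ay":0,"az":0,"claw":-0.7}])

```text
time_s: 38.22
ee_pos: [0.4595, -0.0374, 0.232]
tool_rot: [0.707, 0.707, 0.001, 0.001]
contact_force: [-0.3, 0.2, 6.3]
finger_gap: 0.0229
grasp_force: 29.5
```

apply_moves(commands=[{"x":0,"y":0,"z":-0.02,"ax":0,"ay":0,"az":0,"claw":-0.7},{"x":0,"y":0,"z":-0.045,"ax":0,"ay":0,"az":0,"claw":-0.7},{"x":0,"y":0,"z":-0.07,"ax":0,"ay":0,"az":0,"claw":-0.7},{"x":0,"y":0,"z":-0.098,"ax":0,"ay":0,"az":0,"claw":-0.7},{"x":0,"y":0,"z":-0.098,"ax":0,"ay":0,"az":0,"claw":-0.7}])

```text
time_s: 38.85
ee_pos: [0.4596, -0.0374, 0.3109]
tool_rot: [0.707, 0.707, 0.001, 0.002]
contact_force: [0.9, -0.0, -1.6]
finger_gap: 0.0229
grasp_force: 29.7
```

apply_moves(commands=[{"x":0.03,"y":-0.004,"z":0,"ax":0,"ay":0,"az":0,"claw":-0.7},{"x":0.07,"y":-0.008,"z":0,"ax":0,"ay":0,"az":0,"claw":-0.7},{"x":0.098,"y":-0.012,"z":0,"ax":0,"ay":0,"az":0,"claw":-0.7},{"x":0.098,"y":-0.012,"z":0,"ax":0,"ay":0,"az":0,"claw":-0.7},{"x":0.098,"y":-0.012,"z":0,"ax":0,"ay":0,"az":0,"claw":-0.7}])

```text
time_s: 39.48
ee_pos: [0.4491, 0.0408, 0.3079]
tool_rot: [0.707, 0.707, -0.001, -0.0]
contact_force: [0.3, 0.6, -1.0]
finger_gap: 0.0231
grasp_force: 29.7
```

apply_moves(commands=[{"x":0,"y":0,"z":0,"ax":0,"ay":0,"az":0,"claw":-0.7},{"x":0,"y":0,"z":0,"ax":0,"ay":0,"az":0,"claw":-0.7},{"x":0,"y":0,"z":0,"ax":0,"ay":0,"az":0,"claw":-0.7}])

```text
time_s: 39.85
ee_pos: [0.4493, 0.0407, 0.3086]
tool_rot: [0.707, 0.707, -0.0, 0.0]
contact_force: [0.1, 0.1, -1.5]
finger_gap: 0.0232
grasp_force: 29.7
```

```bash
python3 -c "
from h import *
s=robot.state();print(s['ee_pos'],s['tool_rot'],s['time_s'])
for n in('scene','side','wrist'):snap(n,n+'14.png')
a=cv2.imread('pics/scene14.png')[190:270,300:400];b=cv2.imread('pics/side14.png')[220:330,290:400];w=cv2.imread('pics/wrist14.png')[200:480,170:500]
cv2.imwrite('pics/v14.png',np.vstack([np.hstack([cv2.resize(a,(400,320),interpolation=2),cv2.resize(b,(320,320),interpolation=2)]),np.hstack([cv2.resize(w,(330,280)),np.zeros((280,390,3),np.uint8)])]))"
```

```text
[0.44928812 0.04074821 0.30859739] [ 7.07376369e-01  7.06837090e-01 -1.91172797e-05  2.56519972e-05] 39.85
```

View pics/v14.png

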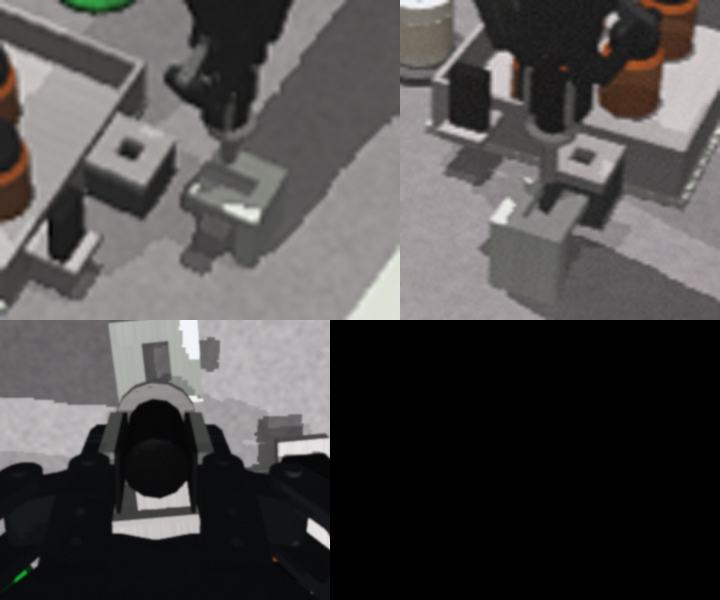

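The pin is held upright above the fork. In the wrist crop the slot's closed end is at (156,343), which is wrist pixel (326,223), and the pin is in line with it. I'll check this numerically.

```bash
python3 -c "
from h import *
q=[.5094,-.1766,.1085]
print('end L,R',at('wrist14.png',170+143,200+23,.06),at('wrist14.png',170+169,200+22,.06),'model',W(q,(-.0355,.245,.06)))
print('fork corners',at('wrist14.png',170+110,200+2,.06),)
print('shank bottom scene',at('scene14.png',300+231/4,190+158/4,.081),'expected',.4493,.0407)
print('slot end scene L/R', at('scene14.png',300+248/4,190+173/4,.06),at('scene14.png',300+262/4,190+183/4,.06))
print(proj('scene14.png',np.array([.4493,.0407,.081])),300+231/4,190+158/4)"
```

```text
end L,R [0.4418 0.0629 0.06  ] [0.4572 0.0635 0.06  ] model [0.44757838 0.06311512 0.06      ]
fork corners [0.4226 0.0754 0.06  ]
shank bottom scene [0.4491 0.0448 0.081 ] expected 0.4493 0.0407
slot end scene L/R [0.44   0.0545 0.06  ] [0.4419 0.0675 0.06  ]
(np.float64(356.4833583696743), np.float64(228.88989072508173)) 357.75 229.5
```

apply_moves(commands=[{"x":0,"y":0.0013,"z":0,"ax":0,"ay":0,"az":0,"claw":-0.7},{"x":0,"y":0.0013,"z":0.02,"ax":0,"ay":0,"az":0,"claw":-0.7},{"x":0,"y":0.0013,"z":0.035,"ax":0,"ay":0,"az":0,"claw":-0.7},{"x":0,"y":0.0013,"z":0.04,"ax":0,"ay":0,"az":0,"claw":-0.7},{"x":0,"y":0.0013,"z":0.04,"ax":0,"ay":0,"az":0,"claw":-0.7}])

```text
time_s: 40.62
ee_pos: [0.4498, 0.0412, 0.2757]
tool_rot: [0.707, 0.707, -0.001, -0.001]
contact_force: [-0.0, 0.2, -2.2]
finger_gap: 0.0231
grasp_force: 29.7
```

apply_moves(commands=[{"x":0,"y":0,"z":0.01,"ax":0,"ay":0,"az":0,"claw":-0.7},{"x":0,"y":0,"z":0.02,"ax":0,"ay":0,"az":0,"claw":-0.7},{"x":0,"y":0,"z":0.03,"ax":0,"ay":0,"az":0,"claw":-0.7},{"x":0,"y":0,"z":0.03,"ax":0,"ay":0,"az":0,"claw":-0.7}])

```text
time_s: 41.12
ee_pos: [0.4497, 0.0412, 0.2514]
tool_rot: [0.707, 0.707, -0.001, -0.001]
contact_force: [-0.0, -1.0, -1.0]
finger_gap: 0.0234
grasp_force: 29.7
```

No side contact, so the shank is in the slot. Lowering onto the prongs.

apply_moves(commands=[{"x":0,"y":0,"z":0.002,"ax":0,"ay":0,"az":0,"claw":-0.7},{"x":0,"y":0,"z":0.004,"ax":0,"ay":0,"az":0,"claw":-0.7},{"x":0,"y":0,"z":0.006,"ax":0,"ay":0,"az":0,"claw":-0.7},{"x":0,"y":0,"z":0.006,"ax":0,"ay":0,"az":0,"claw":-0.7},{"x":0,"y":0,"z":0.006,"ax":0,"ay":0,"az":0,"claw":-0.7}])

```text
time_s: 41.75
ee_pos: [0.4503, 0.0411, 0.2479]
tool_rot: [0.707, 0.707, 0.0, 0.0]
contact_force: [-0.7, 0.6, -0.2]
finger_gap: 0.0234
grasp_force: 29.7
```

apply_moves(commands=[{"x":0,"y":0,"z":0.001,"ax":0,"ay":0,"az":0,"claw":-0.7},{"x":0,"y":0,"z":0.002,"ax":0,"ay":0,"az":0,"claw":-0.7},{"x":0,"y":0,"z":0.0025,"ax":0,"ay":0,"az":0,"claw":-0.7},{"x":0,"y":0,"z":0.0025,"ax":0,"ay":0,"az":0,"claw":-0.7}])

```text
time_s: 42.25
ee_pos: [0.4503, 0.0412, 0.247]
tool_rot: [0.707, 0.707, 0.0, 0.0]
contact_force: [-2.8, 1.3, 5.4]
finger_gap: 0.0231
grasp_force: 30.3
```

Collar is on the prongs. Releasing, then moving to behind the handle.

apply_moves(commands=[{"x":0,"y":0,"z":0,"ax":0,"ay":0,"az":0,"claw":0.1},{"x":0,"y":0,"z":0,"ax":0,"ay":0,"az":0,"claw":0.1},{"x":0,"y":0,"z":0,"ax":0,"ay":0,"az":0,"claw":0.1},{"x":0,"y":0,"z":-0.05,"ax":0,"ay":0,"az":0,"claw":0.1},{"x":0,"y":0,"z":-0.11,"ax":0,"ay":0,"az":0,"claw":0.1}])

```text
time_s: 42.88
ee_pos: [0.4496, 0.0412, 0.3332]
tool_rot: [0.707, 0.707, -0.001, -0.001]
contact_force: [0.2, 0.4, 0.3]
finger_gap: 0.0471
grasp_force: 0.0
```

apply_moves(commands=[{"x":0,"y":0,"z":-0.02,"ax":0,"ay":0,"az":0,"claw":0.1},{"x":-0.01,"y":0.06,"z":-0.02,"ax":0,"ay":0,"az":0,"claw":-1},{"x":-0.025,"y":0.124,"z":-0.02,"ax":0,"ay":0,"az":0,"claw":-1},{"x":-0.025,"y":0.124,"z":-0.02,"ax":0,"ay":0,"az":0,"claw":-1},{"x":-0.025,"y":0.124,"z":-0.02,"ax":0,"ay":0,"az":0,"claw":-1}])

```text
time_s: 43.5
ee_pos: [0.549, 0.0212, 0.3484]
tool_rot: [0.707, 0.707, -0.001, -0.001]
contact_force: [0.5, -0.1, -0.1]
finger_gap: -0.0001
grasp_force: 0.0
```

apply_moves(commands=[{"x":0,"y":0,"z":0.05,"ax":0,"ay":0,"az":0,"claw":-1},{"x":0,"y":0,"z":0.09,"ax":0,"ay":0,"az":0,"claw":-1},{"x":0,"y":0,"z":0.12,"ax":0,"ay":0,"az":0,"claw":-1},{"x":0,"y":0,"z":0.12,"ax":0,"ay":0,"az":0,"claw":-1},{"x":0,"y":0,"z":0.12,"ax":0,"ay":0,"az":0,"claw":-1}])

```text
time_s: 44.12
ee_pos: [0.5492, 0.0214, 0.2554]
tool_rot: [0.707, 0.707, 0.001, 0.001]
contact_force: [0.7, -0.8, 0.6]
finger_gap: 0.0004
grasp_force: 0.0
```

```bash
python3 -c "
from h import *
s=robot.state();print(s['ee_pos'],s['tool_rot'],s['time_s'],s['contact_force'])
snap('wrist','w15.png');snap('scene','s15.png');snap('side','d15.png')
for z in(.106,.066):
  for f in ('s15.png','d15.png'): print(f,z,proj(f,np.array([.4503,.0412,z])))
for f in ('s15.png','d15.png'):
  u,v=map(int,proj(f,np.array([.4503,.0412,.086])));g=cv2.imread('pics/'+f).max(2)
  m=(g<50).astype(np.uint8);n,l,st,ce=cv2.connectedComponentsWithStats(m);print(f,u,v,st[l[v,u]],ce[l[v,u]],g[v,u])
"
```

```text
[0.54921376 0.02136197 0.25544589] [7.06993372e-01 7.07219355e-01 6.99771011e-04 8.16013457e-04] 44.125 [ 0.65361391 -0.76793533  0.55633687]
s15.png 0.106 (np.float64(356.79253465844215), np.float64(223.90075631317498))
d15.png 0.106 (np.float64(341.0430684193334), np.float64(271.5740204457236))
s15.png 0.066 (np.float64(356.23711941705096), np.float64(232.31341325806335))
d15.png 0.066 (np.float64(340.04140503019084), np.float64(286.92355662934904))
s15.png 356 228 [353 222   9  14 100] [356.52 228.3 ] 29
d15.png 340 279 [335 269  12  21 207] [339.96618357 278.72463768] 27
```

The pin stands upright in the notch in both views. Lowering behind the handle and approaching it.

apply_moves(commands=[{"x":0,"y":0,"z":0.024,"ax":0,"ay":0,"az":0,"claw":-1},{"x":0,"y":0,"z":0.024,"ax":0,"ay":0,"az":0,"claw":-1},{"x":-0.013,"y":0.001,"z":0.024,"ax":0,"ay":0,"az":0,"claw":-1},{"x":-0.026,"y":0.003,"z":0.024,"ax":0,"ay":0,"az":0,"claw":-1},{"x":-0.036,"y":0.004,"z":0.024,"ax":0,"ay":0,"az":0,"claw":-1}])

```text
time_s: 44.9
ee_pos: [0.5531, -0.0084, 0.2354]
tool_rot: [0.707, 0.707, 0.001, 0.0]
contact_force: [1.2, 2.4, 0.9]
finger_gap: -0.0003
grasp_force: 1.0
```

apply_moves(commands=[{"x":-0.008,"y":0.001,"z":0,"ax":0,"ay":0,"az":0,"claw":-1},{"x":-0.018,"y":0.002,"z":0,"ax":0,"ay":0,"az":0,"claw":-1},{"x":-0.03,"y":0.003,"z":0,"ax":0,"ay":0,"az":0,"claw":-1},{"x":-0.044,"y":0.005,"z":0,"ax":0,"ay":0,"az":0,"claw":-1},{"x":-0.06,"y":0.0065,"z":0,"ax":0,"ay":0,"az":0,"claw":-1}])

```text
time_s: 45.52
ee_pos: [0.5579, -0.0564, 0.2346]
tool_rot: [0.707, 0.707, 0.0, -0.0]
contact_force: [0.5, 1.4, 1.1]
finger_gap: 0.0003
grasp_force: 1.2
```

apply_moves(commands=[{"x":-0.02,"y":0.002,"z":0,"ax":0,"ay":0,"az":0,"claw":-1},{"x":-0.04,"y":0.0045,"z":0,"ax":0,"ay":0,"az":0,"claw":-1},{"x":-0.06,"y":0.0065,"z":0,"ax":0,"ay":0,"az":0,"claw":-1},{"x":-0.08,"y":0.0085,"z":0,"ax":0,"ay":0,"az":0,"claw":-1},{"x":-0.1,"y":0.011,"z":0,"ax":0,"ay":0,"az":0,"claw":-1}])

```text
time_s: 46.15
ee_pos: [0.5664, -0.1368, 0.2344]
tool_rot: [0.707, 0.707, -0.0, -0.0]
contact_force: [-1.6, 2.2, 1.8]
finger_gap: -0.0001
grasp_force: 1.3
```

apply_moves(commands=[{"x":-0.02,"y":0.002,"z":0,"ax":0,"ay":0,"az":0,"claw":-1},{"x":-0.04,"y":0.0045,"z":0,"ax":0,"ay":0,"az":0,"claw":-1},{"x":-0.06,"y":0.0065,"z":0,"ax":0,"ay":0,"az":0,"claw":-1},{"x":-0.075,"y":0.008,"z":0,"ax":0,"ay":0,"az":0,"claw":-1},{"x":-0.085,"y":0.0095,"z":0,"ax":0,"ay":0,"az":0,"claw":-1}])

```text
time_s: 46.78
ee_pos: [0.5742, -0.2046, 0.2342]
tool_rot: [0.707, 0.707, -0.0, -0.0]
contact_force: [-1.5, 2.4, 0.1]
finger_gap: 0.0002
grasp_force: 1.0
```

Remaining travel is about 19 mm. Slow steps until the end stop shows in the force.

apply_moves(commands=[{"x":-0.008,"y":0.001,"z":0,"ax":0,"ay":0,"az":0,"claw":-1},{"x":-0.014,"y":0.0015,"z":0,"ax":0,"ay":0,"az":0,"claw":-1},{"x":-0.019,"y":0.002,"z":0,"ax":0,"ay":0,"az":0,"claw":-1},{"x":-0.021,"y":0.002,"z":0,"ax":0,"ay":0,"az":0,"claw":-1},{"x":-0.021,"y":0.002,"z":0,"ax":0,"ay":0,"az":0,"claw":-1}])

```text
time_s: 47.4
ee_pos: [0.5761, -0.2206, 0.2348]
tool_rot: [0.707, 0.707, 0.0, 0.0]
contact_force: [-0.6, -0.0, -0.2]
finger_gap: 0.0001
grasp_force: 0.3
```

apply_moves(commands=[{"x":-0.001,"y":0,"z":0,"ax":0,"ay":0,"az":0,"claw":-1},{"x":-0.002,"y":0,"z":0,"ax":0,"ay":0,"az":0,"claw":-1},{"x":-0.003,"y":0,"z":0,"ax":0,"ay":0,"az":0,"claw":-1},{"x":-0.003,"y":0,"z":0,"ax":0,"ay":0,"az":0,"claw":-1}])

```text
time_s: 47.9
ee_pos: [0.5761, -0.2229, 0.2349]
tool_rot: [0.707, 0.707, 0.0, 0.0]
contact_force: [0.1, 1.2, 0.4]
finger_gap: -0.0002
grasp_force: 0.6
```

apply_moves(commands=[{"x":-0.002,"y":0,"z":0,"ax":0,"ay":0,"az":0,"claw":-1},{"x":-0.003,"y":0,"z":0,"ax":0,"ay":0,"az":0,"claw":-1},{"x":-0.004,"y":0,"z":0,"ax":0,"ay":0,"az":0,"claw":-1},{"x":-0.004,"y":0,"z":0,"ax":0,"ay":0,"az":0,"claw":-1}])

```text
time_s: 48.4
ee_pos: [0.576, -0.2256, 0.2348]
tool_rot: [0.707, 0.707, 0.001, -0.0]
contact_force: [0.8, 3.4, 1.4]
finger_gap: -0.0001
grasp_force: 2.0
```

apply_moves(commands=[{"x":-0.002,"y":0,"z":0,"ax":0,"ay":0,"az":0,"claw":-1},{"x":-0.003,"y":0,"z":0,"ax":0,"ay":0,"az":0,"claw":-1},{"x":-0.004,"y":0,"z":0,"ax":0,"ay":0,"az":0,"claw":-1},{"x":-0.004,"y":0,"z":0,"ax":0,"ay":0,"az":0,"claw":-1}])

```text
time_s: 48.9
ee_pos: [0.576, -0.2267, 0.2348]
tool_rot: [0.706, 0.708, 0.003, -0.002]
contact_force: [-0.2, 10.6, 3.7]
finger_gap: -0.0
grasp_force: 5.3
```

The force of 10.6 N marks the end stop. Backing off and checking.

apply_moves(commands=[{"x":0.02,"y":-0.002,"z":0,"ax":0,"ay":0,"az":0,"claw":-1},{"x":0.06,"y":-0.006,"z":0,"ax":0,"ay":0,"az":0,"claw":-1},{"x":0.08,"y":-0.008,"z":-0.05,"ax":0,"ay":0,"az":0,"claw":-1},{"x":0.08,"y":-0.008,"z":-0.12,"ax":0,"ay":0,"az":0,"claw":-1},{"x":0.08,"y":-0.008,"z":-0.18,"ax":0,"ay":0,"az":0,"claw":-1}])

```text
time_s: 49.52
ee_pos: [0.569, -0.1652, 0.3803]
tool_rot: [0.707, 0.707, -0.001, 0.001]
contact_force: [-0.2, -0.1, -0.4]
finger_gap: -0.0002
grasp_force: 0.0
```

apply_moves(commands=[{"x":0.07,"y":0,"z":0,"ax":0,"ay":0,"az":0,"claw":-1},{"x":0.13,"y":0,"z":0,"ax":0,"ay":0,"az":0,"claw":-1},{"x":0.13,"y":0,"z":0,"ax":0,"ay":0,"az":0,"claw":-1},{"x":0.13,"y":0,"z":0,"ax":0,"ay":0,"az":0,"claw":-1},{"x":0.13,"y":0,"z":0,"ax":0,"ay":0,"az":0,"claw":-1}])

```text
time_s: 50.15
ee_pos: [0.5694, -0.0624, 0.3783]
tool_rot: [0.708, 0.707, -0.001, 0.0]
contact_force: [0.0, 0.9, -0.2]
finger_gap: 0.0001
grasp_force: 0.0
```

```bash
python3 -c "
from h import *
snap('scene','s16.png');snap('side','d16.png')
q=[.5094,-.1766,.1085]
for f in('s16.png','d16.png'):
  c=cv2.imread('pics/'+f);h=cv2.cvtColor(c,cv2.COLOR_BGR2HSV)
  am=((h[:,:,0]<20)&(h[:,:,1]>60)&(h[:,:,2]>70)).astype(np.uint8);n,l,st,ce=cv2.connectedComponentsWithStats(am)
  for i in range(1,n):
    if 15<st[i,4]<400: print(f,ce[i].round(),st[i,2:])
  for p in [(-.03,-.065),(.05,-.059),(-.03,.025),(.03,.07)]: print('exp',np.round(proj(f,W(q,(p[0],p[1]-.22,.06)))))
  u,v=map(int,proj(f,np.array([.4503,.0412,.086])));g=c.max(2)
  m=(g<50).astype(np.uint8);n,l,st,ce=cv2.connectedComponentsWithStats(m);print('pin',st[l[v,u]])
  u,v=map(int,proj(f,W(q,(.0594,.146-.22,.075))));print('handle',u,v,st[l[v,u]],g[v,u])
"
```

```text
s16.png [210.  27.] [ 6 16 25]
s16.png [211. 175.] [16  9 41]
s16.png [234. 186.] [16  9 34]
s16.png [198. 193.] [17 10 45]
s16.png [237. 205.] [16 13 67]
s16.png [368. 379.] [ 13  16 161]
s16.png [385. 388.] [ 15  16 171]
s16.png [403. 397.] [ 15  15 171]
s16.png [421. 407.] [ 15  16 183]
exp [211. 174.]
exp [197. 191.]
exp [235. 184.]
exp [236. 202.]
pin [353 222   8  14  90]
handle 250 215 [246 208  11  18 129] 34
d16.png [378. 180.] [16  6 46]
d16.png [405. 184.] [17  6 46]
d16.png [380. 191.] [16 10 51]
d16.png [398. 205.] [ 26  23 283]
d16.png [370. 205.] [ 20  16 178]
d16.png [123. 290.] [ 19  16 233]
d16.png [106. 304.] [ 19  17 251]
d16.png [ 87. 319.] [ 21  18 280]
d16.png [ 68. 334.] [ 22  18 310]
exp [405. 184.]
exp [377. 179.]
exp [396. 198.]
exp [369. 201.]
pin [335 269  12  21 209]
handle 349 206 [344 198  13  21 220] 35
```

All four jars, the pin and the handle are where a tray fully home puts them, within 1–3 px. Handing in.

```bash
python3 -c "
from rig import robot
print(robot.close_job())"
```

```text
the job is handed in; nothing more can be done
None
```

The job is handed in, verdict not shown: four jars are upright in the tray, the pump was pressed (about 5 N) and sprang back, the pin hangs in the notch, and the tray was pushed to its end stop; one placed jar was knocked a few centimetres but stayed upright and inside the limits, so I left it.

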